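# Change over a ratchet cramp: release, unload, reload and wind up

## Task

The sanded batten is still held in the ratchet cramp: flip the pawl over so that the jaw springs fully open, and lay that batten across the two bearers to the left, square to them and about centred. Then lay all the rough battens that are on the table to the right of the cramp flat and side by side between the jaws, about centred on them, flip the pawl back onto its rack and wind the key until the sprung pad presses the battens together and stays pressed in when you let go. Leave the sanding block, masking tape and paint tin where they are.

Things in the scene. Friction and masses are not known exactly. Their poses are not given: they have to be found in the camera images.
- bed_mid (a point): middle of the cramp's bed, on its top (12 mm above the table). The cramp is a wooden board 372 x 165 mm fixed to the table, long side left to right. Axes here: x along the cramp, from moving to fixed jaw (to the robot's left); y across it; z up. The open jaw faces are at x = -81 (pad) and +81 mm (fixed jaw); both are 140 mm wide and stand 22 mm above the bed; the fixed jaw has a 56 mm gap in its middle for a finger
- jaw_block (a point): top centre of the moving jaw's wooden block (26 x 140 mm, 34 mm above the table, 37 mm behind the free pad's face); moves with the jaw. Two steel bars run back from it to the right: the far one has 26 ratchet teeth on top, 6 mm apart, where the pawl drops in; the near one is driven by the key
- jaw (a joint): travel of the moving jaw (m): 0 = fully open (pad face 162 mm from the fixed jaw), grows towards the fixed jaw, at most 0.158. With the pawl off, a spring in the gear housing draws it fully open within 2 s and keeps it there. With the pawl on it can only go forward, and falls back by at most one tooth (6 mm) when the key is let go
- pad (a joint): how far the sprung face pad in front of the moving jaw is pressed in (m): 0 = free, 0.014 = at its stop; 1 N as it starts to move, 7 N at the stop. The pad is 10 mm thick, 140 mm wide, 22 mm above the bed; the space between the faces is 0.162 - jaw + pad
- key (a joint): angle of the winding key (rad), 0 with the jaw fully open, growing as it is turned clockwise seen from above; the jaw moves 20 mm for each radian. It is sprung and turns back by itself as far as the pawl allows (up to 0.3 rad with the pawl on). Needs about 0.1 Nm, up to 0.3 Nm with the pad pressed in
- key_grip (a point): centre of the key's wing, on its vertical axis (which stays in place), 66 mm above the table, right of the moving jaw: a brass wing 62 mm long along this point's x axis, 10 mm thick along its y axis, 20 mm high, ends rounded, on a grey gear housing whose top is 42 mm above the table
- pawl (a joint): angle of the pawl (rad): 0 = down on the rack (up to 0.1 as it rides over a tooth), 2.3 = thrown right back against its stop. It swings freely about a level pin: lifted past about 1.4 it falls over backward and stays there, below that it falls onto the rack
- pawl_knob (a point): centre of the round cross knob at the pawl's free end (16 mm diameter, 16 mm long across the cramp); pinch it across the cramp (along y of bed_mid) and carry it over, or push it. Pawl down: 55 mm from the pin towards the jaws, 52 mm above the table; thrown back: about 50 mm behind the pin, 63 mm above the table. The key's axis is 87 mm away across the cramp
- pawl_pivot (a point): the pawl's pin, 34 mm above the table, far right part of the cramp; the pin lies along y of this point and the knob moves round it on a circle of 58 mm radius in the plane of its x and z (axes as bed_mid)
- sanded_mid (a point): centre of the sanded batten, a softwood bar 20 mm wide (its x axis), 208 mm long (its y axis), 13 mm high, 60 g; at the start it is clamped in the cramp against the fixed jaw
- batten1_mid (a point): centre of a rough batten (may be absent), same size and look as the sanded one: 20 mm wide (x), 208 mm long (y), 13 mm high; lies on the table to the right of the cramp
- batten2_mid (a point): centre of a rough batten (may be absent), same size and look as the sanded one: 20 mm wide (x), 208 mm long (y), 13 mm high; lies on the table to the right of the cramp
- batten3_mid (a point): centre of a rough batten (may be absent), same size and look as the sanded one: 20 mm wide (x), 208 mm long (y), 13 mm high; lies on the table to the right of the cramp
- bearers_mid (a point): the middle between the two bearers, at the height of their tops (21 mm above the table). The bearers are two cream cover profiles with rounded tops, each 30 x 82 x 21 mm, fixed parallel to one another at x = -55 and +55 mm of this point, lying along its y axis; the batten is to lie along the x axis across both
- sanding_block: sanding block, 61 x 100 x 27 mm, behind the cramp; to be left alone
- masking_tape: roll of masking tape, 95 mm across, 25 mm high; to be left alone
- paint_tin: open paint tin, 83 mm across, 96 mm high; to be left alone
Things that resemble listed ones, but are neither listed nor needed, are in the scene too. What is shaped like the part that bears bearers_mid but red is not meant.

How it is judged:
By the outcome, as a careful person would: the job done as asked, in the order asked, and still so for the second after the job is handed in, with the robot touching nothing.
Of batten1, batten2, batten3 only 2 to 3 are there at a start; the rules pass over those that are not, and their reading is None.
At some moment in a run one of batten1, batten2, batten3, sanded may be knocked a few centimetres aside while the robot is not near it.
Once in a run the grip may slacken for a moment while it holds something.
It also fails if it takes over 210 s, if anything falls off the work surface, if the arm or the gripper's body presses on something with over 40 N, if the wrist force passes 120 N, or if a joint passes its speed limit or range.

## Robot

A 6-joint arm with a two-finger parallel gripper is mounted at the origin on a cart in front of the work surface, level with it; the furniture and walls round the work are solid. World frame = base frame: x ahead of the robot, y to its left, z up, the work surface at z = 0. Lengths are in m, angles in rad, forces in N, time in s.
With the tool pointing down it reaches from about 0.3 to 0.875 m from the base axis. Payload 6.4 kg.
Tool frame: the origin (TCP) lies at the very end of the fingers, on their centre line; the grasp point (between the pads) lies 19 mm behind it (pinch_z is the z of the grasp point in the tool frame, in m); z points along the fingers, y is the line along which they close (so a half turn about z gives the same grasp; the last joint's range is limited). The gripper opens to 88 mm and grips with 3 to 60 N. Pads are 18 mm wide; open, the fingers measure 123 mm over their backs; the gripper's body (75 mm by 187 mm) begins 45 mm behind the grasp point.
Start: joints at [0.917, 0.181, 1.607, -0, 1.354, -0.206], TCP at [0.249, 0.518, 0.239] pointing down, gripper open.
Joint ranges: [-2.99, 2.99], [-0.89, 2.07], [0.3, 2.58], [-1.14, 4.28], [0, 2.63], [-3.12, 3.12]. Speed limits (rad/s): [2.57, 2.57, 3.01, 3.14, 3.14, 3.14].

## Interface

Orientations are given as a 3x3 rotation matrix whose columns are the frame's x, y, z axes.
In Python, from station import sense, capture, camera_model, finish_job, pinch_z gives the robot as it stands. The module is installed in compiled form; this text tells all that it offers.
- The arm moves only by the tool apply_moves, never from a script. Its argument "commands" is a list of rows, each a list of 5 numbers: the shift along the tool's x, y, z in units of 25 mm (1.0 is 25 mm), then the turn about the tool's z in units of 180 degrees (1.0 is 180 degrees), then the gripper's target within -1 to 1 (fully open at 1, half-way at 0, shut at -1). A call has 1 to 20 rows; each row shifts and turns the commanded pose from where the row before left it, along the tool's axes as they then stand; what a row does not reach is not made up. A row lasts 1/8 s, in which the tool goes at most 62.5 mm and 10.7 degrees, less where a joint would pass 70% of its speed; a pose out of reach is approached as far as the arm can. A call with a number of a shift or a turn outside -1 to 1 is refused whole. A call with a gripper value outside its range is refused whole. The fingers move at their own pace and stop on an object; "grip_force" is the grip in N (left out, the last holds). Time passes only in rows, so rows that do not move let the fingers close. It gives the time, the measured TCP pose, the force, the opening and the grip force at its end, in the units of the state.
- sense(): the state, without advancing time (a new reading comes with each control period).
- capture(name): name is "side" or "top" or "wrist"; returns (picture, depth): 480x640x3 uint8, red, green, blue; 480x640 float32, m along the optical axis (not along the pixel's ray), 0 where there is no reading.
- camera_model(name): a dict with "fov_y" (degrees; the focal length in pixels is half the picture's height over the tangent of half this angle, whatever the lens; pixels are square), "cx", "cy" (the principal point, pixels), "k1" (the pictures are not rectified: a ray, as slopes to the right and down, at radius r is drawn at 1 + k1 r^2 times it, then the intrinsics apply), "view" (4x4, takes a point from world to camera coordinates). Camera axes: x right, y up, looking along -z (the intrinsics and any distortion apply to the point x, -y, -z); pixel columns grow to the right and rows downward; lengths in m; the calibration is good to about 2 mm. A picture is of the moment at which its call begins: read the wrist's pose just before it. camera_model takes no time and is no camera call; for the wrist camera it gives the pose at the moment of the call.
- finish_job(): hands the job in; it is judged then, once.
The state is a dict: "time_s": time; "q": joint angles; "qd": joint speeds; "joint_torque": joint torques, N m; "tcp_pos": TCP position; "tcp_rot": TCP orientation; "wrist_force": force on the tool from outside, world axes, zero at the start; "wrist_torque": the same for the moment, N m; "width": finger opening in m; "finger_force": force on a finger pad.
Only numpy, scipy, OpenCV 4.12 (cv2) and the standard library are available. Lean on these libraries where they do the work, as an engineer would, in place of code of your own. Each camera call takes 0.05 s, during which the arm holds its last target. There are 200 camera calls.

## Working session

There is one attempt and no reset: what is moved stays moved. The work goes in short steps, Python scripts to look and compute and a tool call to move; the robot and the scene stay as the last step left them, time stands still between calls to the robot, and variables do not carry over. Pictures are saved under pics/ and viewed, at most 15 in all, crops included, and the job is handed in when it is done.

Besides the shell and the picture viewer there is one more tool, called after "Request:" by a JSON object that holds its "method" and its "body", one argument or row to a line. apply_moves: Moves the arm, as the interface text tells. Shifts and turns lie within -1 to 1; 1 stands for 25 mm of shift or 180 degrees of turn. Its arguments: {"type":"object","properties":{"commands":{"type":"array","items":{"type":"array","items":{"type":"number","minimum":-1,"maximum":1}}},"grip_force":{"type":"number"}},"required":["commands"]}

```bash
mkdir -p pics; cat > h.py <<'E'
import numpy as np, cv2
from station import sense, capture, camera_model, finish_job, pinch_z
def K(m):
    f=240/np.tan(np.radians(m['fov_y'])/2); return f
def pix2world(name_or_m,u,v,depth=None,z=None):
    m=name_or_m if isinstance(name_or_m,dict) else camera_model(name_or_m)
    f=K(m); u=np.asarray(u,float); v=np.asarray(v,float)
    xd=(u-m['cx'])/f; yd=(v-m['cy'])/f
    x,y=xd.copy(),yd.copy()
    for _ in range(20):
        s=1+m['k1']*(x*x+y*y); x,y=xd/s,yd/s
    T=np.linalg.inv(np.array(m['view']))
    d=np.stack([x,-y,-np.ones_like(x)],-1)@T[:3,:3].T
    o=T[:3,3]
    if depth is not None: return o+d*np.asarray(depth)[...,None]
    t=(z-o[2])/d[...,2]; return o+d*t[...,None]
def world2pix(m,p):
    p=np.atleast_2d(p); T=np.array(m['view']); c=p@T[:3,:3].T+T[:3,3]
    x=c[:,0]/-c[:,2]; y=-c[:,1]/-c[:,2]; s=1+m['k1']*(x*x+y*y); f=K(m)
    return np.stack([m['cx']+f*x*s,m['cy']+f*y*s],1)
def grab(name,fn):
    m=camera_model(name); p,d=capture(name); cv2.imwrite('pics/'+fn+'.png',p[:,:,::-1]); np.savez('pics/'+fn+'.npz',p=p,d=d,m=np.array([m],dtype=object))
    return m,p,d
def load(fn):
    z=np.load('pics/'+fn+'.npz',allow_pickle=True); return z['m'][0],z['p'],z['d']
def st():
    s=sense(); print('t',round(s['time_s'],2),'tcp',np.round(s['tcp_pos'],4),'x',np.round(s['tcp_rot'][0],3),np.round(s['tcp_rot'][1],3),'w',round(s['width'],4),'F',np.round(s['wrist_force'],1),'q6',np.round(s['q'][5],2)); return s
E
python3 - <<'E'
from h import *
s=st(); print(pinch_z, np.round(s['tcp_rot'],3))
for n in ['top','side']:
    m,p,d=grab(n,n+'0'); print(n,m['fov_y'],m['k1'],np.round(np.linalg.inv(np.array(m['view'])),3).tolist())
E
```

```text
t 0.0 tcp [0.2486 0.5179 0.2378] x [-0.901  0.433 -0.001] [ 0.433  0.901 -0.001] w 0.0881 F [-0.2 -0.4 -0.4] q6 -0.21
-0.0187 [[-0.901  0.433 -0.001]
 [ 0.433  0.901 -0.001]
 [ 0.    -0.002 -1.   ]]
top 46.012606180212096 -0.03134665135938893 [[0.002, 0.982, -0.189, 0.389], [-1.0, 0.001, -0.01, -0.055], [-0.01, 0.189, 0.982, 1.342], [0.0, 0.0, 0.0, 1.0]]
side 46.44832535402798 -0.02728139833805808 [[0.987, 0.069, -0.144, 0.381], [-0.159, 0.437, -0.885, -1.412], [0.002, 0.897, 0.443, 0.744], [0.0, 0.0, 0.0, 1.0]]
```

View pics/top0.png

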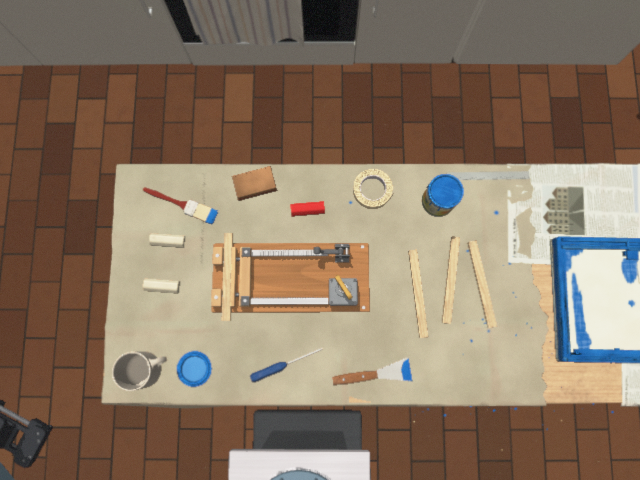

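View pics/side0.png

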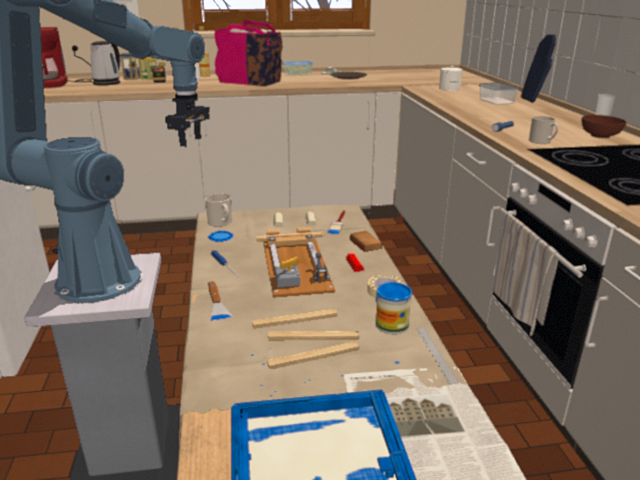

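The top view shows the cramp at about (290,277), its sanded batten at (228,277), and three rough battens at (418,293), (451,280) and (482,283). The cream bearers are at (167,240) and (161,286). The pawl knob is near (318,251) and the brass key near (344,288).

```bash
cat >> h.py <<'E'
def rects(m,p,mask,z,amin=100):
    out=[]
    n,l,stt,c=cv2.connectedComponentsWithStats(mask.astype(np.uint8),connectivity=4)
    for i in range(1,n):
        if stt[i,4]<amin: continue
        v,u=np.nonzero(l==i); w=pix2world(m,u,v,z=z)[:,:2]
        r=cv2.minAreaRect((w*1000).astype(np.float32)); b=cv2.boxPoints(r)
        e=[b[1]-b[0],b[2]-b[1]]; e=max(e,key=np.linalg.norm); a=np.degrees(np.arctan2(e[1],e[0]))%180
        out.append((np.round(r[0],1),np.round(sorted(r[1]),1),round(a,1),stt[i].tolist()))
    return out
E
python3 - <<'E'
from h import *
m,p,d=load('top0')
hsv=cv2.cvtColor(p,cv2.COLOR_RGB2HSV)
for (u,v) in [(418,293),(228,240),(167,240),(400,330),(290,275),(217,255),(244,275),(344,288),(317,251),(451,285)]: print((u,v),hsv[v,u],p[v,u], np.round(pix2world(m,u,v,depth=d[v,u]),3))
wood=(hsv[...,0]>12)&(hsv[...,0]<25)&(hsv[...,1]>85)&(hsv[...,2]>170)
roi=np.zeros_like(wood); roi[220:350,200:520]=1
for r in rects(m,p,wood&roi,0.013): print('wood',r)
cream=(hsv[...,2]>200)&(hsv[...,1]<70); roi[:]=0; roi[220:310,130:200]=1
for r in rects(m,p,cream&roi,0.018): print('cream',r)
board=(hsv[...,0]<15)&(hsv[...,1]>110); roi[:]=0; roi[230:325,200:380]=1
for r in rects(m,p,board&roi,0.012): print('board',r)
c=cv2.resize(p[225:325,195:385],None,fx=4,fy=4,interpolation=cv2.INTER_CUBIC); cv2.imwrite('pics/c0.png',c[:,:,::-1])
E
```

```text
(418, 293) [ 21  73 233] [233 213 166] [ 0.507 -0.275  0.017]
(228, 240) [ 21  78 231] [231 210 160] [0.63  0.172 0.031]
(167, 240) [ 23  34 237] [237 229 205] [0.632 0.321 0.018]
(400, 330) [ 21  55 198] [198 185 155] [ 0.422 -0.233 -0.001]
(290, 275) [ 14 141 181] [181 127  81] [0.549 0.025 0.015]
(217, 255) [ 18   6 225] [225 223 220] [0.594 0.197 0.033]
(244, 275) [ 16 108 218] [218 176 126] [0.546 0.131 0.036]
(344, 288) [ 21 141 230] [230 190 103] [ 0.513 -0.1    0.074]
(317, 251) [ 90   2 106] [105 106 106] [ 0.6   -0.039  0.052]
(451, 285) [ 21  78 229] [229 207 159] [ 0.527 -0.355  0.007]
wood (array([601.9, 198.6]), array([27. , 49.6]), np.float32(177.0), [212, 243, 13, 21, 194])
wood (array([545.3,  44.6]), array([161.7, 246.6]), np.float32(90.0), [230, 243, 105, 69, 1358])
wood (array([548.5, -23.3]), array([159.2, 270.9]), np.float32(89.2), [253, 243, 116, 68, 3978])
wood (array([517.6, 198.3]), array([ 31.1, 108.1]), np.float32(175.0), [211, 265, 15, 47, 384])
wood (array([469.4,  21.2]), array([  9.3, 180.3]), np.float32(90.1), [253, 307, 78, 5, 352])
cream (array([653.1, 348.2]), array([ 56.3, 130.9]), np.float32(90.0), [130, 220, 54, 24, 816])
cream (array([513.5, 273.2]), array([68.5, 91.6]), np.float32(2.4), [170, 270, 30, 40, 650])
cream (array([528. , 333.2]), array([24., 83.]), np.float32(86.4), [142, 278, 36, 12, 343])
board (array([610.6,  42.2]), array([ 31.5, 241.8]), np.float32(90.1), [233, 243, 102, 14, 584])
board (array([545.5,   1.5]), array([161.4, 323.5]), np.float32(90.1), [231, 243, 139, 69, 5309])
board (array([545.6, 197.6]), array([21.4, 55.3]), np.float32(2.0), [213, 265, 10, 24, 211])
```

View pics/c0.png

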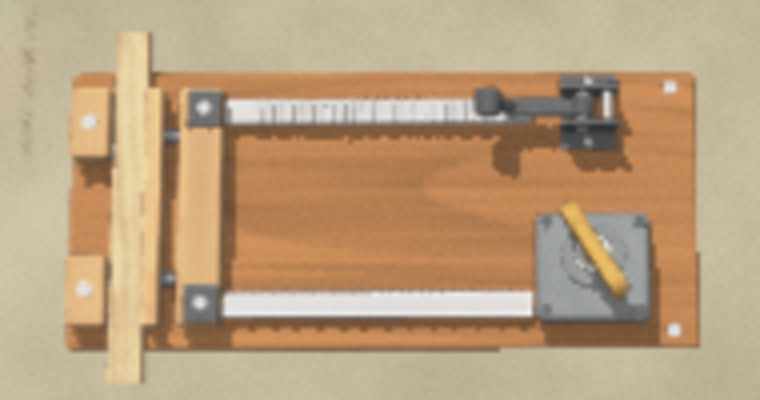

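The crop shows the cramp with its long axis along world y. The knob is at crop (488,102), the hinge at about (588,105), the key wing running (568,208)–(622,292), and the batten against the fixed jaw at x≈130.

```bash
python3 - <<'E'
from h import *
m,p,d=load('top0')
def cp(u,v,z): return np.round(pix2world(m,195+(u+.5)/4-.5,225+(v+.5)/4-.5,z=z)*1000,1)
C=[cp(73,75,.012),cp(67,350,.012),cp(696,73,.012),cp(699,348,.012)]
print('board',C,np.mean(C,0)); 
print('knob',cp(488,100,.06),'pin',cp(585,103,.05),'jawblk corners',cp(182,90,.034),cp(222,90,.034),cp(177,322,.034),cp(219,322,.034))
print('keyends',cp(566,207,.076),cp(622,292,.076))
print('sanded corners',[cp(*a,.025).tolist() for a in [(118,32),(150,32),(106,383),(140,383)]])
print('faces fixed',cp(108,120,.034),cp(104,290,.034))
hsv=cv2.cvtColor(p,cv2.COLOR_RGB2HSV)
h=np.median(d[320:330,380:400])
roi=np.zeros(d.shape,bool); roi[225:345,395:510]=1
bg=cv2.medianBlur(p,31).astype(int)
w=(hsv[...,2]>212)&roi&(hsv[...,1]>55)
for r in rects(m,p,w,.013): print('rough',r)
roi[:]=0; roi[230:300,140:190]=1
for r in rects(m,p,roi&(hsv[...,1]<50)&(hsv[...,2]>190),.018): print('bearer',r)
E
```

```text
board [array([625.3, 211.5,  12. ]), array([461.6, 209. ,  12. ]), array([ 626.8, -161.4,   12. ]), array([ 463.7, -160.9,   12. ])] [544.35  24.55  12.  ]
knob [602.3 -37.9  60. ] pin [602.3 -93.9  50. ] jawblk corners [612.4 142.5  34. ] [612.5 118.9  34. ] [476.7 141.5  34. ] [476.7 117.2  34. ]
keyends [538.7 -82.1  76. ] [ 491.1 -113.2   76. ]
sanded corners [[649.0, 183.0, 25.0], [649.0, 163.9, 25.0], [442.0, 183.1, 25.0], [442.1, 163.4, 25.0]]
faces fixed [594.5 185.5  34. ] [495.  184.4  34. ]
rough (array([ 540.1, -354.6]), array([ 19. , 205.7]), np.float32(171.6), [443, 237, 17, 87, 683])
rough (array([ 530.7, -428.2]), array([ 19.7, 206.9]), np.float32(10.7), [470, 241, 27, 87, 724])
rough (array([ 508.4, -275.9]), array([ 19.4, 206.8]), np.float32(5.7), [409, 249, 19, 89, 714])
bearer (array([640.9, 316.7]), array([31.7, 96.2]), np.float32(90.0), [149, 230, 41, 14, 401])
bearer (array([526.5, 332.1]), array([22.2, 80. ]), np.float32(85.7), [143, 279, 35, 12, 290])
```

Request:
{"method": "apply_moves", "body": {
  "commands": [
    [0,0,0,0.0447,1],
    [0,0,0,0.0447,1],
    [0,0,0,0.0447,1],
    [0,0,0,0.0447,1],
    [0,0,0,0.0447,1],
    [0,0,0,0.0447,1],
    [0,0,0,0.0447,1],
    [0,0,0,0.0447,1],
    [-0.967,0.615,0,0,1],
    [-0.967,0.615,0,0,1],
    [-0.967,0.615,0,0,1],
    [-0.967,0.615,0,0,1],
    [-0.967,0.615,0,0,1],
    [-0.967,0.615,0,0,1],
    [-0.967,0.615,0,0,1],
    [-0.967,0.615,0,0,1],
    [-0.967,0.615,0,0,1],
    [-0.967,0.615,0,0,1],
    [0,0,0,0,1]
  ]
}}

```text
time_s: 2.48
tcp_pos: [0.4031, 0.2753, 0.2384]
tcp_rot: [[0.003, 1.0, -0.001], [1.0, -0.003, -0.0], [-0.0, -0.001, -1.0]]
wrist_force: [-0.1, 0.5, -0.5]
width: 0.088
finger_force: 0.0
```

```bash
python3 - <<'E'
from h import *
s=st(); m,p,d=grab('wrist','w1'); print(np.round(np.linalg.inv(np.array(m['view'])),3).tolist(),m['fov_y'])
E
```

```text
t 2.48 tcp [0.4031 0.2753 0.2384] x [ 0.003  1.    -0.001] [ 1.    -0.003 -0.   ] w 0.088 F [-0.1  0.5 -0.5] q6 0.36
[[1.0, 0.002, 0.003, 0.404], [-0.003, 0.962, 0.273, 0.346], [-0.002, -0.273, 0.962, 0.383], [0.0, 0.0, 0.0, 1.0]] 66.70718377889193
```

View pics/w1.png

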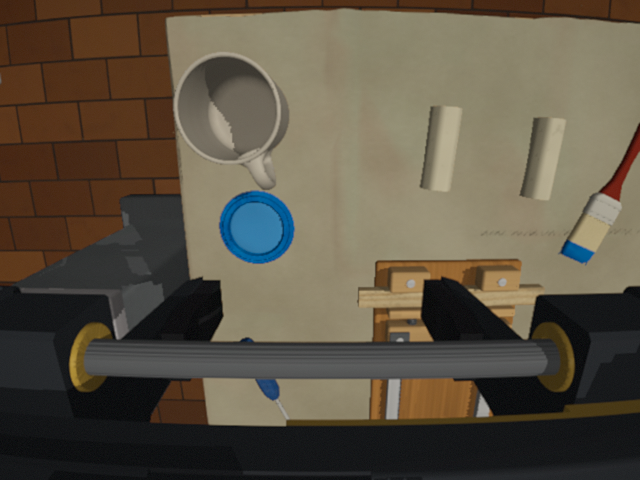

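The wrist view shows both cream bearers, at about (441,148) and (544,158), and the sanded batten at (450,297). Measuring the bearers and batten from it.

```bash
python3 - <<'E'
from h import *
m,p,d=load('w1')
hsv=cv2.cvtColor(p,cv2.COLOR_RGB2HSV)
P=pix2world(m,*np.meshgrid(np.arange(640),np.arange(480)),depth=d)
hm=(P[...,2]>0.008)&(P[...,2]<.03); roi=np.zeros(d.shape,bool); roi[95:210,410:575]=1
n,l,s,c=cv2.connectedComponentsWithStats((hm&roi).astype(np.uint8))
for i in range(1,n):
    if s[i,4]<300: continue
    q=P[l==i]; print(s[i],'zmax',np.percentile(q[:,2],[50,98]))
    r=cv2.minAreaRect((q[:,:2]*1000).astype(np.float32)); print(r)
    t=q[q[:,2]>np.percentile(q[:,2],60)][:,:2]; t=t*1000; u=np.linalg.svd(t-t.mean(0),full_matrices=False)[2][0]; print('axis deg',np.degrees(np.arctan2(u[1],u[0])),t.mean(0))
E
```

```text
[ 421  105   42   87 2501] zmax [0.01851685 0.02090099]
((524.075927734375, 330.81689453125), (82.6651840209961, 30.620882034301758), 85.45426940917969)
axis deg -93.90737448747969 [524.07040281 330.92914727]
[ 522  117   44   83 2297] zmax [0.0182179  0.02071512]
((632.722412109375, 322.49554443359375), (82.16639709472656, 29.570350646972656), 85.50627136230469)
axis deg -94.82055342973992 [633.29525478 322.9288322 ]
```

Request:
{"method": "apply_moves", "body": {
  "commands": [
    [-0.967,0.615,0,0,0.2],
    [-0.967,0.615,0,0,0.2],
    [-0.967,0.615,0,0,0.2],
    [-0.967,0.615,0,0,0.2],
    [-0.967,0.615,0,0,0.2],
    [-0.967,0.615,0,0,0.2],
    [-0.967,0.615,0,0,0.2],
    [-0.967,0.615,0,0,0.2],
    [-0.967,0.615,0,0,0.2],
    [-0.967,0.615,0,0,0.2],
    [-0.967,0.615,0,0,0.2],
    [-0.967,0.615,0.5,0,0.2],
    [-0.967,0.615,0.5,0,0.2],
    [-0.967,0,0.5,0,0.2],
    [-0.967,0,0.5,0,0.2],
    [0,0,0,0,0.2]
  ]
}}

```text
time_s: 4.53
tcp_pos: [0.6016, -0.0859, 0.1872]
tcp_rot: [[0.002, 1.0, -0.003], [1.0, -0.002, 0.001], [0.001, -0.003, -1.0]]
wrist_force: [-0.0, -0.0, 0.9]
width: 0.053
finger_force: 0.0
```

```bash
python3 - <<'E'
from h import *
s=st(); m,p,d=grab('wrist','w2')
E
```

```text
t 4.53 tcp [ 0.6016 -0.0859  0.1872] x [ 0.002  1.    -0.003] [ 1.    -0.002  0.001] w 0.053 F [-0.  -0.   0.9] q6 -0.34
```

View pics/w2.png

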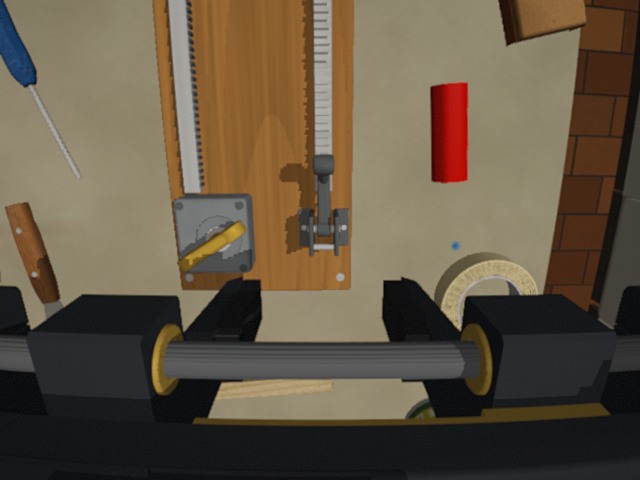

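The knob is at pixel (323,162), the hinge pin about (324,228), and the key wing runs (183,265)–(243,228).

```bash
python3 - <<'E'
from h import *
m,p,d=load('w2')
P=pix2world(m,*np.meshgrid(np.arange(640),np.arange(480)),depth=d)
k=P[153:173,312:335].reshape(-1,3); k=k[k[:,2]>.05]; print('knob',k.min(0),k.max(0),k.mean(0))
h=P[205:255,295:355].reshape(-1,3); h=h[h[:,2]>.03];print('hinge',h.min(0),h.max(0))
r=P[60:145,305:340].reshape(-1,3); r=r[r[:,2]>.018]; print('rack',r.min(0),r.max(0))
w=P[215:275,170:255].reshape(-1,3); w=w[w[:,2]>.068]; print('wing',cv2.minAreaRect((w[:,:2]*1000).astype(np.float32)),w[:,2].max())
b=P[:295,150:360].reshape(-1,3); b=b[(b[:,2]>.006)&(b[:,2]<.016)]; print('board',b.min(0),b.max(0))
E
```

```text
knob [ 0.59531699 -0.04389193  0.05063754] [ 0.61047493 -0.03037182  0.05988889] [ 0.60289571 -0.03686575  0.05687298]
hinge [ 0.58925585 -0.11312484  0.03036447] [ 0.61717097 -0.01521841  0.33205675]
rack [ 0.59551377 -0.02396187  0.01880733] [0.60952004 0.04185573 0.33205675]
wing ((551.0931396484375, -69.38015747070312), (149.24444580078125, 16.094680786132812), 40.03403091430664) 0.33205675354249076
board [ 0.46294673 -0.16128345  0.00671325] [0.62881752 0.09310522 0.01599756]
```

Request:
{"method": "apply_moves", "body": {
  "commands": [
    [0.65,0.02,0.4,0,0],
    [0.65,0.02,0.8,0,0],
    [0.63,0.01,1,0,0],
    [0,0,1,0,-0.2],
    [0,0,1,0,-0.2],
    [0,0,1,0,-0.2],
    [0,0,0.6,0,-0.2],
    [0,0,0,0,-0.8],
    [0,0,0,0,-0.8],
    [0,0,0,0,-0.8],
    [0,0,0,0,-0.8]
  ],
  "grip_force": 15
}}

```text
time_s: 5.95
tcp_pos: [0.6028, -0.0374, 0.0444]
tcp_rot: [[0.0, 1.0, -0.002], [1.0, -0.0, 0.001], [0.001, -0.002, -1.0]]
wrist_force: [-4.3, 1.2, 1.0]
width: 0.0161
finger_force: 15.0
```

Request:
{"method": "apply_moves", "body": {
  "commands": [
    [-0.26,0,-0.544,0,-0.8],
    [-0.39,0,-0.46,0,-0.8],
    [-0.5,0,-0.344,0,-0.8],
    [-0.568,0,-0.2,0,-0.8],
    [-0.604,0,-0.05,0,-0.8],
    [-0.596,0,0.108,0,-0.8],
    [-0.548,0,0.264,0,-0.8],
    [-0.376,0,0.304,0,-0.8],
    [0,0,0,0,-0.8],
    [0,0,0,0,0.1],
    [0,0,0,0,0.1],
    [0,0,0,0,0.1],
    [0,0,-0.8,0,0.1],
    [0,0,-1,0,0.1],
    [0,0,-1,0,0.1],
    [0,0,-1,0,0.1],
    [0,0,-1,0,0.1],
    [0.5,0,-0.5,0,0.1],
    [0,0,0,0,0.1]
  ]
}}

```text
time_s: 8.32
tcp_pos: [0.6042, -0.1204, 0.2008]
tcp_rot: [[-0.001, 1.0, 0.002], [1.0, 0.001, -0.001], [-0.001, 0.002, -1.0]]
wrist_force: [-0.4, 0.4, -0.4]
width: 0.0485
finger_force: 0.0
```

```bash
python3 - <<'E'
from h import *
s=st(); m,p,d=grab('wrist','w3'); m2,p2,d2=grab('top','top1')
cv2.imwrite('pics/c1.png',np.hstack([p[:,:,::-1][:300],cv2.resize(p2[200:350,190:530],None,fx=1.0,fy=2)[:,:160,::-1]]) )
cv2.imwrite('pics/c1.png',cv2.resize(p2[225:325,195:385],None,fx=4,fy=4)[:,:,::-1])
E
```

```text
t 8.32 tcp [ 0.6042 -0.1204  0.2008] x [-0.001  1.     0.002] [ 1.     0.001 -0.001] w 0.0485 F [-0.4  0.4 -0.4] q6 -0.39
```

View pics/w3.png

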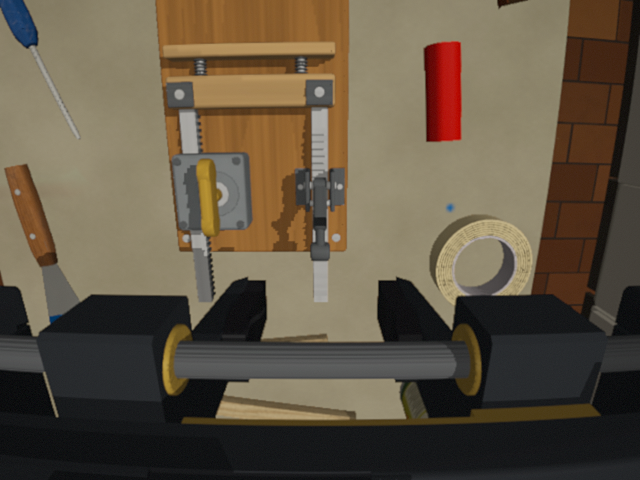

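The jaw sprang open, with the pad bar at row 50. The pawl is thrown back with its knob at (320,245), and the key wing now runs along world y. Next is the sanded batten.

Request:
{"method": "apply_moves", "body": {
  "commands": [
    [0.98,-0.197,0,0,0.1],
    [0.98,-0.197,0,0,0.1],
    [0.98,-0.197,0,0,0.1],
    [0.98,-0.197,0,0,0.1],
    [0.98,-0.197,0,0,0.1],
    [0.98,-0.197,0,0,0.1],
    [0.98,-0.197,0,0,0.1],
    [0.98,-0.197,0,0,0.1],
    [0.98,-0.197,0,0,0.1],
    [0.98,-0.197,0,0,0.1],
    [0.98,-0.197,0,0,0.1],
    [0.98,-0.197,0,0,0.1]
  ]
}}

```text
time_s: 9.93
tcp_pos: [0.543, 0.1748, 0.1988]
tcp_rot: [[-0.001, 1.0, -0.001], [1.0, 0.001, 0.0], [0.0, -0.001, -1.0]]
wrist_force: [-0.1, 0.1, 0.0]
width: 0.0485
finger_force: 0.0
```

Request:
{"method": "apply_moves", "body": {
  "commands": [
    [0,0,0,-0.05,0.2],
    [0,0,0,-0.05,0.2],
    [0,0,0,-0.05,0.2],
    [0,0,0,-0.05,0.2],
    [0,0,0,-0.05,0.2],
    [0,0,0,-0.05,0.2],
    [0,0,0,-0.05,0.2],
    [0,0,0,-0.05,0.2],
    [0,0,0,-0.05,0.2],
    [0,0,0,-0.05,0.2],
    [0,0,0,0,0.2]
  ]
}}

```text
time_s: 11.3
tcp_pos: [0.5435, 0.1737, 0.1989]
tcp_rot: [[-1.0, 0.001, -0.001], [0.001, 1.0, 0.0], [0.001, 0.0, -1.0]]
wrist_force: [-0.2, -0.8, -0.2]
width: 0.0528
finger_force: 0.0
```

```bash
python3 - <<'E'
from h import *
s=st(); m,p,d=grab('wrist','w4')
E
```

```text
t 11.3 tcp [0.5435 0.1737 0.1989] x [-1.     0.001 -0.001] [0.001 1.    0.   ] w 0.0528 F [-0.2 -0.8 -0.2] q6 -1.47
```

View pics/w4.png

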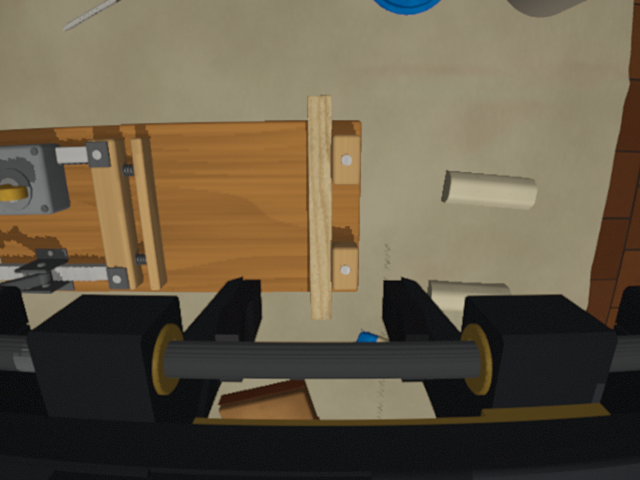

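The sanded batten is still against the fixed jaw blocks, with its centre at about (320,207). The pad bar is near (150,210).

```bash
python3 - <<'E'
from h import *
m,p,d=load('w4')
P=pix2world(m,*np.meshgrid(np.arange(640),np.arange(480)),depth=d)
def rr(n,r,zl,zh):
    q=P[r[0]:r[1],r[2]:r[3]].reshape(-1,3); q=q[(q[:,2]>zl)&(q[:,2]<zh)]
    print(n,[np.round(x,1) for x in cv2.minAreaRect((q[:,:2]*1000).astype(np.float32))],np.percentile(q[:,:2],[1,99],axis=0).round(4).tolist(),np.median(q[:,2]))
rr('sanded',(85,325,300,338),.02,.029)
rr('fix1',(130,187,325,362),.03,.045)
rr('fix2',(245,292,325,362),.03,.045)
rr('pad',(135,292,130,170),.029,.04)
rr('block',(135,292,90,135),.029,.045)
E
```

```text
sanded [array([546.2, 175.6]), array([206.9,  25.9]), np.float64(0.3)] [[0.4445, 0.1628], [0.6472, 0.1834]] 0.023231175192629294
fix1 [array([495.8, 195.2]), array([41. , 23.7]), np.float64(0.3)] [[0.4754, 0.1833], [0.5153, 0.2066]] 0.032616105287712305
fix2 [array([593.1, 195.7]), array([41.8, 23.6]), np.float64(0.3)] [[0.5729, 0.184], [0.6135, 0.2071]] 0.03243286014114344
pad [array([546.8,  15.9]), array([ 29.9, 141.3]), np.float64(82.6)] [[0.4769, -0.0055], [0.6137, 0.022]] 0.03193474986656025
block [array([544.4, -12. ]), array([ 41.2, 141.9]), np.float64(83.5)] [[0.4771, -0.0273], [0.6123, 0.0133]] 0.03237156919903861
```

Request:
{"method": "apply_moves", "body": {
  "commands": [
    [-0.04,0,1,0,0.1],
    [0,0,1,0,0.1],
    [0,0,1,0,0.1],
    [0,0,1,0,0.1],
    [0,0,1,0,0.1],
    [0,0,1,0,0.1],
    [0,0,0.9,0,0.1],
    [0,0,0.4,0,0.1],
    [0,0,0,0,0.1],
    [0,0,0,0,-0.8],
    [0,0,0,0,-0.8],
    [0,0,0,0,-0.8],
    [0,0,0,0,-0.8]
  ],
  "grip_force": 30
}}

```text
time_s: 12.98
tcp_pos: [0.546, 0.1724, 0.0174]
tcp_rot: [[-1.0, 0.0, 0.001], [0.0, 1.0, -0.0], [-0.001, -0.0, -1.0]]
wrist_force: [-0.7, -1.6, 3.3]
width: 0.0197
finger_force: 30.0
```

Request:
{"method": "apply_moves", "body": {
  "commands": [
    [0,0,-0.8,0,-0.8],
    [0,0,-1,0,-0.8],
    [0,0,-1,0,-0.8],
    [0,0,-0.5,0,-0.8],
    [-0.216,1,0,0,-0.8],
    [-0.216,1,0,0,-0.8],
    [-0.216,1,0,0,-0.8],
    [-0.216,1,0,0,-0.8],
    [-0.216,1,0,0,-0.8],
    [-0.216,1,0,0,-0.8],
    [0,0.17,0,0.0247,-0.8],
    [0,0,0,0,-0.8],
    [0,0,0,0,-0.8]
  ]
}}

```text
time_s: 14.6
tcp_pos: [0.5778, 0.3264, 0.0992]
tcp_rot: [[-0.997, 0.077, -0.0], [0.077, 0.997, -0.0], [0.0, -0.0, -1.0]]
wrist_force: [0.7, -0.3, 0.1]
width: 0.0198
finger_force: 30.0
```

```bash
python3 - <<'E'
from h import *
s=st(); m,p,d=grab('wrist','w5'); m,p,d=grab('top','top2')
E
```

```text
t 14.6 tcp [0.5778 0.3264 0.0992] x [-0.997  0.077 -0.   ] [ 0.077  0.997 -0.   ] w 0.0198 F [ 0.7 -0.3  0.1] q6 -1.16
```

View pics/w5.png

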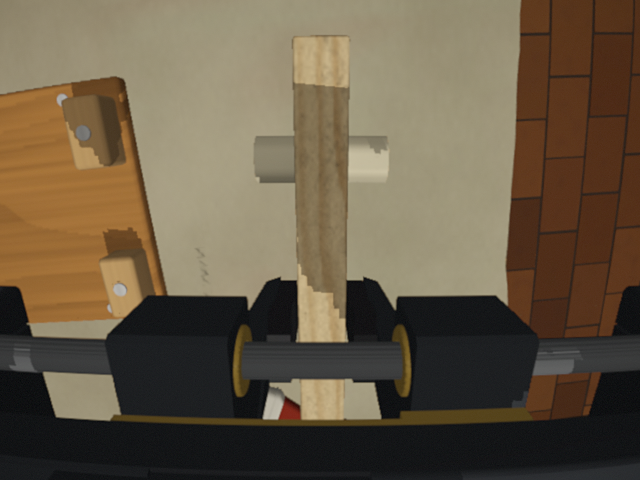

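The batten is held square over the near bearer, which shows at (320,160). Lowering it.

Request:
{"method": "apply_moves", "body": {
  "commands": [
    [0,0,1,0,-0.8],
    [0,0,1,0,-0.8],
    [0,0,0.5,0,-0.8],
    [0,0,0.33,0,-0.8],
    [0,0,0,0,-0.8],
    [0,0,0,0,-0.8]
  ]
}}

```text
time_s: 15.45
tcp_pos: [0.5787, 0.327, 0.0295]
tcp_rot: [[-0.997, 0.078, 0.001], [0.078, 0.997, 0.001], [-0.001, 0.001, -1.0]]
wrist_force: [0.0, -0.2, -0.7]
width: 0.0203
finger_force: 30.0
```

Request:
{"method": "apply_moves", "body": {
  "commands": [
    [0,0,0.1,0,-0.8],
    [0,0,0,0,-0.8],
    [0,0,0,0,-0.2],
    [0,0,0,0,-0.2],
    [0,0,0,0,0],
    [0,0,0,0,0],
    [0,0,-0.6,0,0.1],
    [0,0,-1,0,0.1],
    [0,0,-1,0,0.1],
    [0,0,-1,-0.0247,0.1],
    [0,0,-1,0,0.1],
    [0,0,-1,0,0.1],
    [0,0,-1,0,0.1],
    [0,0,-0.5,0,0.1],
    [0,0,0,0,0.1]
  ]
}}

```text
time_s: 17.32
tcp_pos: [0.5786, 0.327, 0.205]
tcp_rot: [[-1.0, 0.0, 0.002], [0.0, 1.0, 0.001], [-0.002, 0.001, -1.0]]
wrist_force: [-0.2, -0.7, -0.3]
width: 0.0485
finger_force: 0.0
```

Request:
{"method": "apply_moves", "body": {
  "commands": [
    [0.1,-1,0,0,0.1],
    [0.1,-1,0,0,0.1],
    [0.1,-1,0,0,0.1],
    [0.1,-1,0,0,0.1],
    [0.1,-1,0,0,0.1],
    [0.1,-1,0,0,0.1],
    [0.1,-1,0,0,0.1],
    [0.1,-1,0,0,0.1],
    [0.1,-1,0,0,0.1],
    [0.1,-1,0,0,0.1],
    [0.1,-1,0,0,0.1],
    [0.1,-1,0,0,0.1],
    [0.1,-1,0,0,0.1],
    [0.1,-1,0,0,0.1],
    [0.1,-1,0,0,0.1],
    [0.1,-1,0,0,0.1],
    [0.1,-1,0,0,0.1],
    [0.1,-1,0,0,0.1],
    [0.1,-1,0,0,0.1],
    [0.1,-1,0,0,0.1]
  ]
}}

```text
time_s: 19.82
tcp_pos: [0.527, -0.1737, 0.2021]
tcp_rot: [[-1.0, 0.001, -0.002], [0.0, 1.0, 0.001], [0.002, 0.001, -1.0]]
wrist_force: [-0.4, -0.3, -0.2]
width: 0.0486
finger_force: 0.0
```

Request:
{"method": "apply_moves", "body": {
  "commands": [
    [0.2,-1,0,0,0.1],
    [0.2,-1,0,0,0.1],
    [0.2,-1,0,0,0.1],
    [0.2,-1,0,0,0.1],
    [0,0,0,-0.032,0.1],
    [0,0,0,0,0.1]
  ]
}}

```text
time_s: 20.58
tcp_pos: [0.5071, -0.2731, 0.2022]
tcp_rot: [[-0.995, -0.098, -0.002], [-0.098, 0.995, 0.001], [0.002, 0.002, -1.0]]
wrist_force: [-0.1, 0.5, 0.4]
width: 0.0485
finger_force: 0.0
```

```bash
cat >> h.py <<'E'
def hmap(m,d):
    return pix2world(m,*np.meshgrid(np.arange(640),np.arange(480)),depth=d)
def battens(m,p,d,zl=.006,zh=.019,zp=.013):
    "straw-coloured bars in a wrist/top picture lying on the table"
    hsv=cv2.cvtColor(p,cv2.COLOR_RGB2HSV); P=hmap(m,d)
    w=(P[...,2]>zl)&(P[...,2]<zh)&(hsv[...,2]>150)&(hsv[...,0]>14)&(hsv[...,0]<26)&(hsv[...,1]>50)&(d>0)
    return rects(m,p,w,zp,300)
E
python3 - <<'E'
from h import *
s=st(); m,p,d=grab('wrist','w6'); m1,p1,d1=grab('top','top3')
for r in battens(m,p,d): print(r)
m,p,d=m1,p1,d1
hsv=cv2.cvtColor(p,cv2.COLOR_RGB2HSV)
roi=np.zeros(d.shape,bool); roi[225:345,130:530]=1
for r in rects(m,p,(hsv[...,2]>212)&roi&(hsv[...,1]>55),.013): print('top',r)
E
```

```text
t 20.57 tcp [ 0.5071 -0.2731  0.2022] x [-0.995 -0.098 -0.002] [-0.098  0.995  0.001] w 0.0485 F [-0.1  0.5  0.4] q6 -2.37
(array([ 507.9, -276.4]), array([ 20., 205.]), np.float32(5.6), [306, 95, 23, 216, 4557])
(array([ 518.8, -429.5]), array([ 20.3, 181.5]), np.float32(10.7), [126, 107, 57, 188, 3753])
(array([ 528.4, -353. ]), array([ 19.5, 181.1]), np.float32(171.6), [210, 126, 54, 181, 3465])
top (array([573.9, 336.1]), array([ 20.3, 194.3]), np.float32(175.7), [151, 225, 19, 81, 668])
top (array([599.3, 201.7]), array([21.5, 43.9]), np.float32(2.0), [212, 245, 10, 19, 163])
top (array([550.3, -13.3]), array([ 23.4, 137.8]), np.float32(1.5), [301, 246, 11, 59, 406])
top (array([547.5,  21.9]), array([ 11.8, 137.8]), np.float32(0.6), [289, 247, 6, 59, 208])
top (array([ 595. , -267.6]), array([19.8, 34.5]), np.float32(5.3), [409, 249, 10, 15, 115])
top (array([551.4, 168.9]), array([ 9.5, 73.6]), np.float32(90.1), [214, 272, 32, 5, 100])
top (array([524.3, 118.5]), array([ 21.3, 144.3]), np.float32(90.1), [220, 281, 62, 10, 321])
top (array([497. , 201.6]), array([23.6, 38.2]), np.float32(2.0), [210, 289, 11, 17, 155])
top (array([ 467.1, -344.1]), array([21. , 59.2]), np.float32(174.1), [443, 298, 11, 26, 215])
top (array([480.8, 127. ]), array([23.4, 96.6]), np.float32(90.2), [226, 299, 42, 11, 154])
top (array([ 461.4, -281.2]), array([21.2, 53.9]), np.float32(4.0), [416, 301, 11, 24, 176])
top (array([469.2,  91.4]), array([  4.7, 143. ]), np.float32(90.2), [231, 308, 62, 3, 152])
```

View pics/top3.png

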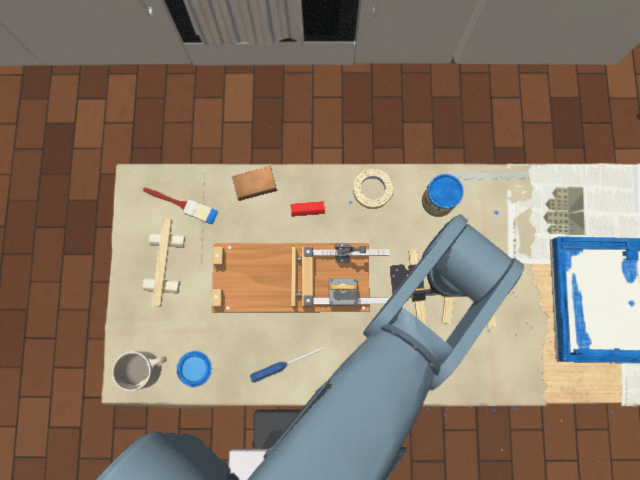

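View pics/w6.png

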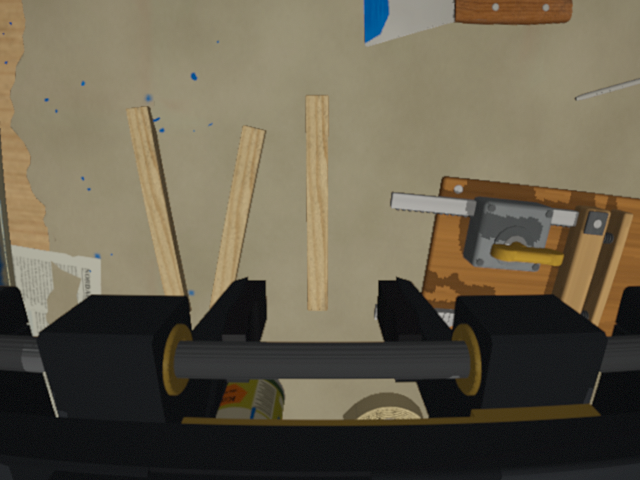

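The top view shows the sanded batten lying across both cream bearers at (161,262), the open jaw at (302,277), and the three rough battens undisturbed. The wrist view shows the nearest one at (317,200). Grasping it.

Request:
{"method": "apply_moves", "body": {
  "commands": [
    [0,-0.13,1,0,0.1],
    [0,0,1,0,0.1],
    [0,0,1,0,0.1],
    [0,0,1,0,0.1],
    [0,0,1,0,0.1],
    [0,0,1,0,0.1],
    [0,0,1,0,0.1],
    [0,0,0.6,0,0.1],
    [0,0,0.33,0,0.1],
    [0,0,0,0,-0.8],
    [0,0,0,0,-0.8],
    [0,0,0,0,-0.8],
    [0,0,0,0,-0.8],
    [0,0,-0.6,0.031,-0.8],
    [0,0,-1,0,-0.8],
    [0,0,-1,0,-0.8],
    [0,0,-1,0,-0.8],
    [0,0,-1,0,-0.8],
    [0,0,0,0,-0.8]
  ]
}}

```text
time_s: 23.05
tcp_pos: [0.5093, -0.2774, 0.1224]
tcp_rot: [[-1.0, -0.003, 0.003], [-0.003, 1.0, -0.003], [-0.003, -0.003, -1.0]]
wrist_force: [-0.1, 0.3, -1.7]
width: 0.02
finger_force: 30.0
```

Request:
{"method": "apply_moves", "body": {
  "commands": [
    [-0.08,1,0,0,-0.8],
    [-0.08,1,0,0,-0.8],
    [-0.08,1,0,0,-0.8],
    [-0.08,1,0,0,-0.8],
    [-0.08,1,0,0,-0.8],
    [-0.08,1,0,0,-0.8],
    [-0.08,1,0,0,-0.8],
    [-0.08,1,0,0,-0.8],
    [-0.08,1,0,0,-0.8],
    [-0.08,1,0,0,-0.8],
    [-0.08,1,0,0,-0.8],
    [-0.08,1,0,0,-0.8],
    [-0.08,1,0,0,-0.8],
    [-0.08,1,0,0,-0.8],
    [-0.08,1,0,0,-0.8],
    [-0.08,1,0,0,-0.8],
    [-0.08,1,0,0,-0.8],
    [-0.08,1,0,0,-0.8],
    [0,0,0.5,0,-0.8],
    [0,0,0,0,-0.8]
  ]
}}

```text
time_s: 25.55
tcp_pos: [0.5405, 0.1736, 0.1051]
tcp_rot: [[-1.0, -0.003, -0.005], [-0.003, 1.0, -0.001], [0.005, -0.001, -1.0]]
wrist_force: [1.1, -0.3, -0.3]
width: 0.0202
finger_force: 30.0
```

Request:
{"method": "apply_moves", "body": {
  "commands": [
    [-0.16,-0.06,1,0,-0.8],
    [0,0,1,0,-0.8],
    [0,0,0.9,0,-0.8],
    [0,0,0.3,0,-0.8],
    [0,0,0.2,0,-0.8],
    [0,0,0,0,-0.8]
  ]
}}

```text
time_s: 26.3
tcp_pos: [0.5471, 0.172, 0.0231]
tcp_rot: [[-1.0, -0.002, 0.0], [-0.002, 1.0, 0.0], [-0.0, 0.0, -1.0]]
wrist_force: [-0.2, 0.8, -1.4]
width: 0.0198
finger_force: 30.0
```

Request:
{"method": "apply_moves", "body": {
  "commands": [
    [0.06,0,0.15,0,-0.8],
    [0,0,0.05,0,-0.8],
    [0,0,0,0,-0.8]
  ]
}}

```text
time_s: 26.68
tcp_pos: [0.5455, 0.1722, 0.0181]
tcp_rot: [[-1.0, -0.003, 0.0], [-0.003, 1.0, -0.0], [-0.0, -0.0, -1.0]]
wrist_force: [-1.2, -1.0, 1.6]
width: 0.0198
finger_force: 30.0
```

Request:
{"method": "apply_moves", "body": {
  "commands": [
    [0,0,0,0,-0.4],
    [0,0,0,0,-0.35],
    [0,0,0,0,-0.35],
    [0,0,-0.5,0,-0.35],
    [0,0,-1,0,-0.35],
    [0,0,-1,0,0.1],
    [0,0,-1,0,0.1],
    [0,0,-1,0,0.1],
    [0,0,-1,0,0.1],
    [0,0,-1,0,0.1],
    [0,0,-0.8,0,0.1],
    [0,0,0,0,0.1]
  ]
}}

```text
time_s: 28.18
tcp_pos: [0.5467, 0.1723, 0.2029]
tcp_rot: [[-1.0, -0.003, 0.005], [-0.003, 1.0, 0.0], [-0.005, 0.0, -1.0]]
wrist_force: [-0.5, 0.3, -0.1]
width: 0.0484
finger_force: 0.0
```

```bash
python3 - <<'E'
from h import *
s=st(); m,p,d=grab('wrist','w7')
for r in battens(m,p,d,.019,.029,.025): print(r)
m,p,d=grab('top','top4')
hsv=cv2.cvtColor(p,cv2.COLOR_RGB2HSV)
roi=np.zeros(d.shape,bool); roi[225:345,395:530]=1
for r in rects(m,p,(hsv[...,2]>212)&roi&(hsv[...,1]>55),.013): print('top',r)
E
```

```text
t 28.18 tcp [0.5467 0.1723 0.2029] x [-1.    -0.003  0.005] [-0.003  1.     0.   ] w 0.0484 F [-0.5  0.3 -0.1] q6 -1.48
(array([544.7, 172.8]), array([ 19.8, 205.2]), np.float32(0.1), [310, 89, 24, 224, 4798])
top (array([ 540. , -355.4]), array([ 21.3, 206.4]), np.float32(171.5), [443, 237, 18, 87, 737])
top (array([ 529.7, -429.2]), array([ 22.1, 210. ]), np.float32(10.4), [469, 241, 29, 88, 763])
```

Request:
{"method": "apply_moves", "body": {
  "commands": [
    [0.01,-1,0,0,0.1],
    [0.01,-1,0,0,0.1],
    [0.01,-1,0,0,0.1],
    [0.01,-1,0,0,0.1],
    [0.01,-1,0,0,0.1],
    [0.01,-1,0,0,0.1],
    [0.01,-1,0,0,0.1],
    [0.01,-1,0,0,0.1],
    [0.01,-1,0,0,0.1],
    [0.01,-1,0,0,0.1],
    [0.01,-1,0,0,0.1],
    [0.01,-1,0,0,0.1],
    [0.01,-1,0,0,0.1],
    [0.01,-1,0,0,0.1],
    [0.01,-1,0,0,0.1],
    [0.01,-1,0,0,0.1],
    [0.01,-1,0,0,0.1],
    [0.01,-1,0,0,0.1],
    [0.01,-1,0,0,0.1],
    [0.01,-1,0,0,0.1]
  ]
}}

```text
time_s: 30.78
tcp_pos: [0.5417, -0.3295, 0.2003]
tcp_rot: [[-1.0, -0.003, 0.0], [-0.003, 1.0, -0.0], [-0.0, -0.0, -1.0]]
wrist_force: [0.2, 0.8, 0.3]
width: 0.0486
finger_force: 0.0
```

Request:
{"method": "apply_moves", "body": {
  "commands": [
    [0,-1,0,0,0.1],
    [0,-0.1,0,0.047,0.1],
    [0,0,0,0,0.1]
  ]
}}

```text
time_s: 31.15
tcp_pos: [0.5417, -0.3564, 0.2001]
tcp_rot: [[-0.99, 0.144, -0.0], [0.144, 0.99, 0.0], [0.0, 0.0, -1.0]]
wrist_force: [0.0, 0.5, 0.1]
width: 0.0486
finger_force: 0.0
```

```bash
python3 - <<'E'
from h import *
s=st(); m,p,d=grab('wrist','w8')
for r in battens(m,p,d): print(r)
E
```

```text
t 31.15 tcp [ 0.5417 -0.3564  0.2001] x [-0.99   0.144 -0.   ] [0.144 0.99  0.   ] w 0.0486 F [0.  0.5 0.1] q6 -2.19
(array([ 540.6, -355. ]), array([ 19.7, 204.3]), np.float32(171.7), [311, 93, 23, 217, 4478])
(array([ 531. , -427.6]), array([ 19.8, 205.5]), np.float32(10.6), [191, 98, 99, 209, 4370])
```

Request:
{"method": "apply_moves", "body": {
  "commands": [
    [0.04,0.06,1,0,0.1],
    [0,0,1,0,0.1],
    [0,0,1,0,0.1],
    [0,0,1,0,0.1],
    [0,0,1,0,0.1],
    [0,0,1,0,0.1],
    [0,0,1,0,0.1],
    [0,0,0.6,0,0.1],
    [0,0,0.25,0,0.1],
    [0,0,0,0,-0.8],
    [0,0,0,0,-0.8],
    [0,0,0,0,-0.8],
    [0,0,0,0,-0.8],
    [0,0,-0.6,0,-0.8],
    [0,0,-1,0,-0.8],
    [0,0,-1,0,-0.8],
    [0,0,-1,0,-0.8],
    [0,0,-1,-0.046,-0.8],
    [0,0,0,0,-0.8]
  ]
}}

```text
time_s: 33.58
tcp_pos: [0.5424, -0.3549, 0.1223]
tcp_rot: [[-1.0, 0.001, 0.004], [0.001, 1.0, -0.004], [-0.004, -0.004, -1.0]]
wrist_force: [-0.1, 0.4, -0.6]
width: 0.0199
finger_force: 30.0
```

Request:
{"method": "apply_moves", "body": {
  "commands": [
    [0,1,0,0,-0.8],
    [0,1,0,0,-0.8],
    [0,1,0,0,-0.8],
    [0,1,0,0,-0.8],
    [0,1,0,0,-0.8],
    [0,1,0,0,-0.8],
    [0,1,0,0,-0.8],
    [0,1,0,0,-0.8],
    [0,1,0,0,-0.8],
    [0,1,0,0,-0.8],
    [0,1,0,0,-0.8],
    [0,1,0,0,-0.8],
    [0,1,0,0,-0.8],
    [0,1,0,0,-0.8],
    [0,1,0,0,-0.8],
    [0,1,0,0,-0.8],
    [0,1,0,0,-0.8],
    [0,1,0,0,-0.8],
    [-0.1,1,0.3,0,-0.8],
    [0,0.18,0,0,-0.8]
  ]
}}

```text
time_s: 36.08
tcp_pos: [0.5429, 0.1276, 0.1111]
tcp_rot: [[-1.0, -0.002, -0.001], [-0.002, 1.0, 0.0], [0.001, 0.0, -1.0]]
wrist_force: [0.4, -0.0, 0.0]
width: 0.0203
finger_force: 30.0
```

Request:
{"method": "apply_moves", "body": {
  "commands": [
    [0,0,1,0,-0.8],
    [0,0,1,0,-0.8],
    [0,0,0.9,0,-0.8],
    [0,0,0.4,0,-0.8],
    [0,0,0,0,-0.8]
  ]
}}

```text
time_s: 36.7
tcp_pos: [0.5434, 0.1255, 0.0288]
tcp_rot: [[-1.0, 0.001, -0.001], [0.001, 1.0, -0.0], [0.001, -0.0, -1.0]]
wrist_force: [0.2, -0.4, -0.7]
width: 0.0202
finger_force: 30.0
```

Lower 11 mm, release, and rise.

Request:
{"method": "apply_moves", "body": {
  "commands": [
    [0,0,0.3,0,-0.8],
    [0,0,0.15,0,-0.8],
    [0,0,0,0,-0.8],
    [0,0,0,0,-0.4],
    [0,0,0,0,-0.35],
    [0,0,0,0,-0.35],
    [0,0,-0.5,0,-0.35],
    [0,0,-1,0,-0.35],
    [0,0,-1,0,0.1],
    [0,0,-1,0,0.1],
    [0,0,-1,0,0.1],
    [0,0,-1,0,0.1],
    [0,0,-1,0,0.1],
    [0,0,-0.8,0,0.1],
    [0,0,0,0,0.1]
  ]
}}

```text
time_s: 38.58
tcp_pos: [0.545, 0.1259, 0.2029]
tcp_rot: [[-1.0, 0.0, 0.005], [0.0, 1.0, 0.0], [-0.005, 0.0, -1.0]]
wrist_force: [0.3, 0.1, 0.1]
width: 0.0486
finger_force: 0.0
```

```bash
python3 - <<'E'
from h import *
s=st(); m,p,d=grab('wrist','w9')
for r in battens(m,p,d,.019,.029,.025): print(r)
m,p,d=grab('top','top5')
hsv=cv2.cvtColor(p,cv2.COLOR_RGB2HSV)
roi=np.zeros(d.shape,bool); roi[225:345,395:530]=1
for r in rects(m,p,(hsv[...,2]>212)&roi&(hsv[...,1]>55),.013): print('top',r)
E
```

```text
t 38.58 tcp [0.545  0.1259 0.2029] x [-1.     0.     0.005] [0. 1. 0.] w 0.0486 F [0.3 0.1 0.1] q6 -1.56
(array([542.6, 126.6]), array([ 20.2, 206. ]), np.float32(179.8), [310, 88, 24, 225, 4936])
(array([545.3, 172.7]), array([ 20. , 205.4]), np.float32(0.2), [359, 92, 29, 223, 4656])
top (array([ 529.6, -428.7]), array([ 21.8, 210. ]), np.float32(10.3), [469, 241, 29, 88, 758])
```

Request:
{"method": "apply_moves", "body": {
  "commands": [
    [0.03,-1,0,0,0.1],
    [0.03,-1,0,0,0.1],
    [0.03,-1,0,0,0.1],
    [0.03,-1,0,0,0.1],
    [0.03,-1,0,0,0.1],
    [0.03,-1,0,0,0.1],
    [0.03,-1,0,0,0.1],
    [0.03,-1,0,0,0.1],
    [0.03,-1,0,0,0.1],
    [0.03,-1,0,0,0.1],
    [0.03,-1,0,0,0.1],
    [0.03,-1,0,0,0.1],
    [0.03,-1,0,0,0.1],
    [0.03,-1,0,0,0.1],
    [0.03,-1,0,0,0.1],
    [0.03,-1,0,0,0.1],
    [0.03,-1,0,0,0.1],
    [0.03,-1,0,0,0.1],
    [0.03,-1,0,0,0.1],
    [0.03,-1,0,0,0.1]
  ]
}}

```text
time_s: 41.18
tcp_pos: [0.5284, -0.3759, 0.2002]
tcp_rot: [[-1.0, 0.0, 0.0], [0.0, 1.0, -0.0], [-0.0, -0.0, -1.0]]
wrist_force: [-0.0, -0.7, 0.6]
width: 0.0484
finger_force: 0.0
```

Request:
{"method": "apply_moves", "body": {
  "commands": [
    [0,-1,0,0,0.1],
    [0,-1,0,0,0.1],
    [0,-0.16,0,-0.03,0.1],
    [0,0,0,-0.029,0.1],
    [0,0,0,0,0.1]
  ]
}}

```text
time_s: 41.8
tcp_pos: [0.5283, -0.429, 0.2001]
tcp_rot: [[-0.983, -0.183, -0.0], [-0.183, 0.983, 0.0], [0.0, 0.0, -1.0]]
wrist_force: [0.0, -0.2, -0.8]
width: 0.0484
finger_force: 0.0
```

```bash
python3 - <<'E'
from h import *
s=st(); m,p,d=grab('wrist','w10')
for r in battens(m,p,d): print(r)
E
```

```text
t 41.8 tcp [ 0.5283 -0.429   0.2001] x [-0.983 -0.183 -0.   ] [-0.183  0.983  0.   ] w 0.0484 F [ 0.  -0.2 -0.8] q6 -2.61
(array([ 530.5, -428.1]), array([ 19.9, 204.3]), np.float32(10.7), [310, 97, 23, 216, 4595])
```

Request:
{"method": "apply_moves", "body": {
  "commands": [
    [-0.08,0,1,0,0.1],
    [0,0,1,0,0.1],
    [0,0,1,0,0.1],
    [0,0,1,0,0.1],
    [0,0,1,0,0.1],
    [0,0,1,0,0.1],
    [0,0,1,0,0.1],
    [0,0,0.6,0,0.1],
    [0,0,0.25,0,0.1],
    [0,0,0,0,-0.8],
    [0,0,0,0,-0.8],
    [0,0,0,0,-0.8],
    [0,0,0,0,-0.8],
    [0,0,-0.6,0,-0.8],
    [0,0,-1,0,-0.8],
    [0,0,-1,0,-0.8],
    [0,0,-1,0.03,-0.8],
    [0,0,-1,0.029,-0.8],
    [0,0,0,0,-0.8]
  ]
}}

```text
time_s: 44.22
tcp_pos: [0.5318, -0.4292, 0.1225]
tcp_rot: [[-1.0, -0.0, 0.004], [-0.001, 1.0, -0.004], [-0.004, -0.004, -1.0]]
wrist_force: [-0.0, 0.3, -1.1]
width: 0.0201
finger_force: 30.0
```

Request:
{"method": "apply_moves", "body": {
  "commands": [
    [-0.03,1,0,0,-0.8],
    [-0.03,1,0,0,-0.8],
    [-0.03,1,0,0,-0.8],
    [-0.03,1,0,0,-0.8],
    [-0.03,1,0,0,-0.8],
    [-0.03,1,0,0,-0.8],
    [-0.03,1,0,0,-0.8],
    [-0.03,1,0,0,-0.8],
    [-0.03,1,0,0,-0.8],
    [-0.03,1,0,0,-0.8],
    [-0.03,1,0,0,-0.8],
    [-0.03,1,0,0,-0.8],
    [-0.03,1,0,0,-0.8],
    [-0.03,1,0,0,-0.8],
    [-0.03,1,0,0,-0.8],
    [-0.03,1,0,0,-0.8],
    [-0.03,1,0,0,-0.8],
    [-0.03,1,0,0,-0.8],
    [-0.03,1,0,0,-0.8],
    [0,1,0,0,-0.8]
  ]
}}

```text
time_s: 46.72
tcp_pos: [0.5446, 0.0738, 0.1192]
tcp_rot: [[-1.0, 0.0, 0.0], [0.0, 1.0, -0.0], [-0.0, -0.0, -1.0]]
wrist_force: [-0.5, -0.3, -0.5]
width: 0.02
finger_force: 30.0
```

Request:
{"method": "apply_moves", "body": {
  "commands": [
    [0,0.2,0.3,0,-0.8],
    [0,0,1,0,-0.8],
    [0,0,1,0,-0.8],
    [0,0,0.9,0,-0.8],
    [0,0,0.4,0,-0.8],
    [0,0,0.2,0,-0.8],
    [0,0,0,0,-0.8]
  ]
}}

```text
time_s: 47.6
tcp_pos: [0.5452, 0.077, 0.0243]
tcp_rot: [[-1.0, 0.001, 0.0], [0.001, 1.0, -0.0], [-0.0, -0.0, -1.0]]
wrist_force: [0.5, -0.0, -0.3]
width: 0.0201
finger_force: 30.0
```

Request:
{"method": "apply_moves", "body": {
  "commands": [
    [0,0,0.2,0,-0.8],
    [0,0,0.05,0,-0.8],
    [0,0,0,0,-0.8],
    [0,0,0,0,-0.4],
    [0,0,0,0,-0.35],
    [0,0,0,0,-0.35],
    [0,0,-0.5,0,-0.35],
    [0,0,-1,0,-0.35],
    [0,0,-1,0,0.1],
    [0,0,-1,0,0.1],
    [0,0,-1,0,0.1],
    [0,0,-1,0,0.1],
    [0,0,-1,0,0.1],
    [0,0,-0.8,0,0.1],
    [0,0,0,0,0.1]
  ]
}}

```text
time_s: 49.48
tcp_pos: [0.5462, 0.0771, 0.2028]
tcp_rot: [[-1.0, 0.0, 0.005], [0.0, 1.0, -0.0], [-0.005, -0.0, -1.0]]
wrist_force: [-0.7, 1.2, 0.3]
width: 0.0484
finger_force: 0.0
```

```bash
python3 - <<'E'
from h import *
s=st(); m,p,d=grab('wrist','w11')
for r in battens(m,p,d,.019,.029,.025): print(r)
E
```

```text
t 49.48 tcp [0.5462 0.0771 0.2028] x [-1.     0.     0.005] [ 0.  1. -0.] w 0.0484 F [-0.7  1.2  0.3] q6 -1.65
(array([542.2, 126.3]), array([ 20.2, 205. ]), np.float32(179.8), [362, 87, 30, 224, 4750])
(array([544.2,  78. ]), array([ 19.9, 205.2]), np.float32(0.1), [310, 89, 24, 224, 4951])
(array([538.2, 172.2]), array([ 20. , 192.1]), np.float32(180.0), [411, 91, 35, 210, 4244])
(array([767. , 107.1]), array([20.5, 60.1]), np.float32(89.8), [321, 403, 56, 16, 490])
```

Request:
{"method": "apply_moves", "body": {
  "commands": [
    [0,-0.9,0,0.05,0.1],
    [0,0,0,0.05,0.1],
    [0,0,0,0.05,0.1],
    [0,0,0,0.05,0.1],
    [0,0,0,0.05,0.1],
    [0,0,0,0.05,0.1],
    [0,0,0,0.05,0.1],
    [0,0,0,0.05,0.1],
    [0,0,0,0.05,0.1],
    [0,0,0,0.05,0.1],
    [-1,0.35,0,0,0.1],
    [-1,0.35,0,0,0.1],
    [-1,0.35,0,0,0.1],
    [-1,0.35,0,0,0.1],
    [-1,0.35,0,0,0.1],
    [-1,0.35,0,0,0.1],
    [-1,0.25,0,0,0.1],
    [-0.3,0,0,0,0.1],
    [0,0,0,0,0.1]
  ]
}}

```text
time_s: 51.9
tcp_pos: [0.6034, -0.1283, 0.2001]
tcp_rot: [[0.001, 1.0, -0.0], [1.0, -0.001, 0.0], [0.0, -0.0, -1.0]]
wrist_force: [-0.7, -0.2, 0.4]
width: 0.0481
finger_force: 0.0
```

```bash
python3 - <<'E'
from h import *
s=st(); m,p,d=grab('wrist','w12'); P=hmap(m,d)
q=world2pix(m,[[.603,-.1425,.07]])[0]; print(q)
u,v=q.astype(int)
k=P[max(v-30,0):v+30,u-25:u+25].reshape(-1,3); k=k[(k[:,2]>.055)&(k[:,2]<.08)]; print('knob',np.percentile(k,[2,50,98],axis=0))
E
```

```text
t 51.9 tcp [ 0.6034 -0.1283  0.2001] x [ 0.001  1.    -0.   ] [ 1.    -0.001  0.   ] w 0.0481 F [-0.7 -0.2  0.4] q6 -0.4
[320.58720351 244.39120027]
knob [[ 0.59618688 -0.15016547  0.06307836]
 [ 0.60334584 -0.13747303  0.06762541]
 [ 0.61058212 -0.11805345  0.07100246]]
```

View pics/w12.png

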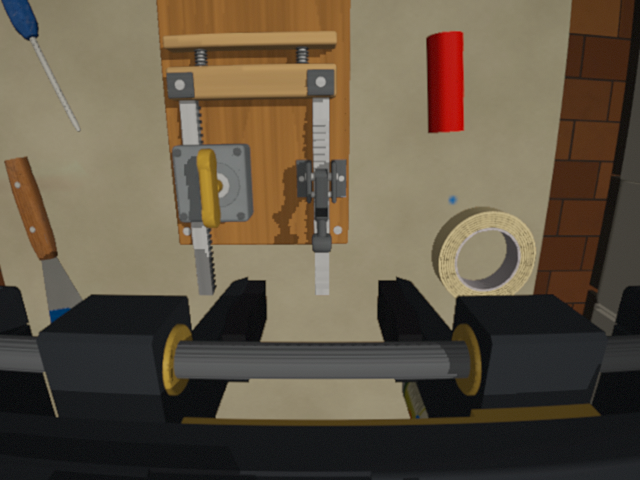

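The pawl is still thrown back with its knob at (321,243), i.e. (0.603,-0.142). Gripping it and carrying it forward.

Request:
{"method": "apply_moves", "body": {
  "commands": [
    [-0.3,0,1,0,0],
    [-0.25,0,1,0,0],
    [0,0,1,0,0],
    [0,0,1,0,0],
    [0,0,1,0,0],
    [0,0,0.6,0,0],
    [0,0,0.24,0,-0.2],
    [0,0,0,0,-0.2],
    [0,0,0,0,-0.8],
    [0,0,0,0,-0.8],
    [0,0,0,0,-0.8],
    [0,0,0,0,-0.8]
  ],
  "grip_force": 15
}}

```text
time_s: 53.45
tcp_pos: [0.6033, -0.1419, 0.0551]
tcp_rot: [[0.0, 1.0, -0.001], [1.0, -0.0, -0.0], [-0.0, -0.001, -1.0]]
wrist_force: [-5.1, -0.1, 6.7]
width: 0.0161
finger_force: 15.0
```

Request:
{"method": "apply_moves", "body": {
  "commands": [
    [0.368,0,-0.48,0,-0.8],
    [0.48,0,-0.368,0,-0.8],
    [0.56,0,-0.232,0,-0.8],
    [0.6,0,-0.08,0,-0.8],
    [0.6,0,0.08,0,-0.8],
    [0.56,0,0.232,0,-0.8],
    [0.48,0,0.368,0,-0.8],
    [0.368,0,0.48,0,-0.8],
    [0.12,0,0.2,0,-0.8],
    [0,0,0,0,-0.8],
    [0,0,0,0,0.1],
    [0,0,0,0,0.1],
    [0,0,0,0,0.1],
    [0,0,-0.8,0,0.1],
    [0,0,-1,0,0.1],
    [0,0,-1,0,0.1],
    [0,0,-1,0,0.1],
    [0,0,-1,0,0.1],
    [0,0,-1,0,0.1]
  ]
}}

```text
time_s: 55.82
tcp_pos: [0.604, -0.0384, 0.1969]
tcp_rot: [[0.001, 1.0, 0.002], [1.0, -0.001, -0.0], [-0.0, 0.002, -1.0]]
wrist_force: [0.5, -1.0, 0.4]
width: 0.0484
finger_force: 0.0
```

```bash
python3 - <<'E'
from h import *
m,p,d=load('w12'); P=hmap(m,d); hsv=cv2.cvtColor(p,cv2.COLOR_RGB2HSV)
R=np.s_[140:235,165:255]
w=(P[R][...,2]>.07)&(P[R][...,2]<.085); q=P[R][w]
print('wing',[np.round(x,1) for x in cv2.minAreaRect((q[:,:2]*1000).astype(np.float32))],len(q),q.mean(0), np.percentile(q[:,2],95))
g=(P[R][...,2]>.036)&(P[R][...,2]<.05); q=P[R][g]
print('housing',[np.round(x,1) for x in cv2.minAreaRect((q[:,:2]*1000).astype(np.float32))],np.median(q[:,2]))
E
```

```text
wing [array([516.7, -98.6]), array([10.8, 59.2]), np.float64(0.8)] 1064 [ 0.51726509 -0.09769134  0.07422293] 0.07614043206423211
housing [array([509.5, -98.4]), array([65.6, 62.7]), np.float64(89.5)] 0.041049641433916484
```

Request:
{"method": "apply_moves", "body": {
  "commands": [
    [-1,-0.6,0,0,0.1],
    [-1,-0.6,0,0,0.1],
    [-1,-0.6,0,0,0.1],
    [-1,-0.6,0,0,0.1],
    [-1,-0.5,0,0,0.1],
    [0,0,0,0,0.1]
  ]
}}

```text
time_s: 56.58
tcp_pos: [0.5309, -0.1648, 0.1959]
tcp_rot: [[0.003, 1.0, 0.002], [1.0, -0.003, -0.001], [-0.001, 0.002, -1.0]]
wrist_force: [0.3, 0.4, 0.1]
width: 0.0482
finger_force: 0.0
```

```bash
python3 - <<'E'
from h import *
s=st(); m,p,d=grab('wrist','w13'); P=hmap(m,d)
u,v=world2pix(m,[[.515,-.0977,.076]])[0].astype(int); print(u,v)
R=np.s_[v-50:v+50,u-50:u+50]
w=(P[R][...,2]>.07)&(P[R][...,2]<.085); q=P[R][w]
print('wing',[np.round(x,1) for x in cv2.minAreaRect((q[:,:2]*1000).astype(np.float32))],len(q),q.mean(0))
R=np.s_[130:260,:]
b=(P[...,2]>.045)&(P[...,2]<.066)&(P[...,0]>.585)&(P[...,0]<.62)&(P[...,1]<-.02)&(P[...,1]>-.16); print('pawl',np.percentile(P[b],[1,99],axis=0))
E
```

```text
t 56.58 tcp [ 0.5309 -0.1648  0.1959] x [0.003 1.    0.002] [ 1.    -0.003 -0.001] w 0.0482 F [0.3 0.4 0.1] q6 -0.51
297 138
wing [array([516.1, -98.7]), array([10.1, 58.5]), np.float64(0.4)] 1159 [ 0.5163514  -0.098065    0.07428994]
pawl [[ 0.59143199 -0.1119627   0.04505217]
 [ 0.61451606 -0.03162292  0.06231857]]
```

View pics/w13.png

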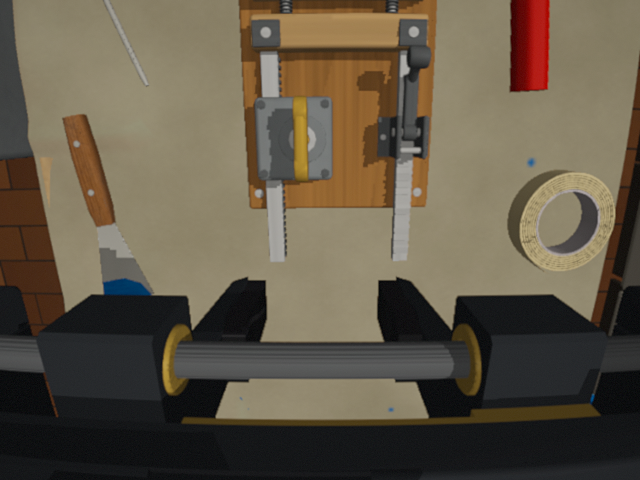

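The pawl is back down on the rack with its knob at (418,57). The key wing lies along world y at (300,139), centred at (0.516,-0.0985). Gripping the key.

Request:
{"method": "apply_moves", "body": {
  "commands": [
    [0.9,-0.2,0,0,0],
    [0.9,-0.2,0.5,0,0],
    [0.85,-0.2,0.9,0,0],
    [0,0,1,0,0],
    [0,0,1,0,0],
    [0,0,1,0,0],
    [0,0,0.9,0,0],
    [0,0,0.5,0,-0.3],
    [0,0,0,0,-0.3]
  ]
}}

```text
time_s: 57.75
tcp_pos: [0.5152, -0.0954, 0.0482]
tcp_rot: [[-0.001, 1.0, -0.002], [1.0, 0.001, 0.001], [0.001, -0.002, -1.0]]
wrist_force: [-0.2, -0.2, -0.4]
width: 0.031
finger_force: 0.0
```

Fine adjust, grip, then start turning clockwise, a first few rows to check.

Request:
{"method": "apply_moves", "body": {
  "commands": [
    [-0.1,0.02,0,0,-0.3],
    [0,0,0,0,-0.95],
    [0,0,0,0,-0.95],
    [0,0,0,0,-0.95],
    [0,0,0,0,-0.95],
    [0,0,0,0.03,-0.95],
    [0,0,0,0.04,-0.95],
    [0,0,0,0.05,-0.95],
    [0,0,0,0.05,-0.95],
    [0,0,0,0.05,-0.95],
    [0,0,0,0,-0.95]
  ],
  "grip_force": 50
}}

```text
time_s: 59.12
tcp_pos: [0.5158, -0.0997, 0.0498]
tcp_rot: [[0.639, 0.769, -0.002], [0.769, -0.639, -0.0], [-0.001, -0.001, -1.0]]
wrist_force: [-5.3, -0.7, 6.4]
width: 0.01
finger_force: 50.0
```

```bash
python3 - <<'E'
from h import *
s=st(); print(np.round(s['wrist_torque'],2), np.round(s['q'],2)); m,p,d=grab('top','top6')
cv2.imwrite('pics/c6.png',cv2.resize(p[225:325,195:385],None,fx=4,fy=4)[:,:,::-1])
E
```

```text
t 59.12 tcp [ 0.5158 -0.0997  0.0498] x [ 0.639  0.769 -0.002] [ 0.769 -0.639 -0.   ] w 0.01 F [-5.3 -0.7  6.4] q6 0.28
[-0.17  1.03  0.06] [-0.42  0.33  1.86 -0.    0.96  0.28]
```

Request:
{"method": "apply_moves", "body": {
  "commands": [
    [0,0,0,0.05,-0.95],
    [0,0,0,0.05,-0.95],
    [0,0,0,0.05,-0.95],
    [0,0,0,0.05,-0.95],
    [0,0,0,0.05,-0.95],
    [0,0,0,0.05,-0.95],
    [0,0,0,0.05,-0.95],
    [0,0,0,0.05,-0.95],
    [0,0,0,0.05,-0.95],
    [0,0,0,0.05,-0.95],
    [0,0,0,0.05,-0.95],
    [0,0,0,0.05,-0.95],
    [0,0,0,0.05,-0.95],
    [0,0,0,0.05,-0.95],
    [0,0,0,0.05,-0.95],
    [0,0,0,0.05,-0.95],
    [0,0,0,0,-0.95]
  ]
}}

```text
time_s: 61.3
tcp_pos: [0.5159, -0.0994, 0.0498]
tcp_rot: [[-0.065, -0.998, -0.002], [-0.998, 0.065, 0.0], [-0.0, 0.002, -1.0]]
wrist_force: [-5.2, 0.7, 5.8]
width: 0.01
finger_force: 50.0
```

```bash
python3 - <<'E'
from h import *
s=st(); print(np.round(s['wrist_torque'],2), np.round(s['q'],2)); m,p,d=grab('top','top7')
c=p[225:325,195:385]
cv2.imwrite('pics/c7.png',cv2.resize(c,None,fx=4,fy=4)[:,:,::-1])
E
```

```text
t 61.3 tcp [ 0.5159 -0.0994  0.0498] x [-0.065 -0.998 -0.002] [-0.998  0.065  0.   ] w 0.01 F [-5.2  0.7  5.8] q6 2.79
[0.22 0.8  0.08] [-0.42  0.33  1.86 -0.    0.96  2.79]
```

View pics/c7.png

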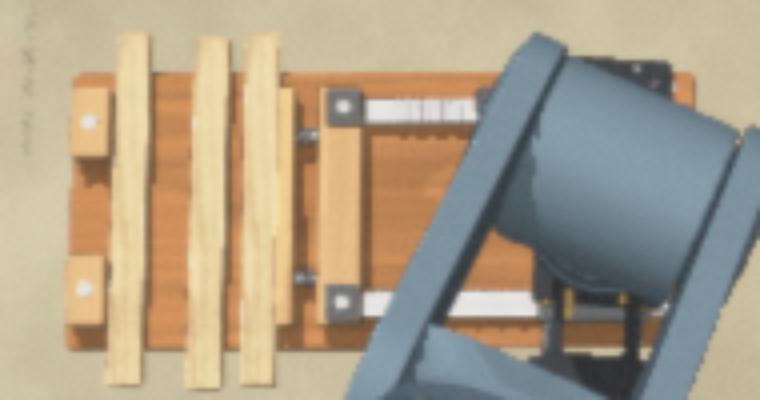

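Two battens are still spaced and the pad has reached the third; the jaw is about 64 mm along. Releasing the key, unwinding the wrist, and looking at where the wing rests.

Request:
{"method": "apply_moves", "body": {
  "commands": [
    [0,0,0,0,-0.2],
    [0,0,0,0,-0.2],
    [0,0,0,0,-0.1],
    [0,0,-0.8,0,0],
    [0,0,-1,0,0],
    [0,0,-1,-0.05,0],
    [0,0,-1,-0.05,0],
    [0,0,-1,-0.05,0],
    [0,0,-1,-0.05,0],
    [0,0,0,-0.05,0],
    [0,0,0,-0.05,0],
    [0,0,0,-0.05,0],
    [0,0,0,-0.05,0],
    [0,0,0,-0.05,0],
    [0,0,0,-0.05,0],
    [0,0,0,-0.05,0],
    [0,0,0,-0.05,0],
    [0,0,0,-0.05,0],
    [0,0,0,-0.05,0],
    [0,0,0,-0.05,0]
  ]
}}

```text
time_s: 63.85
tcp_pos: [0.5166, -0.0994, 0.1942]
tcp_rot: [[0.747, 0.665, -0.0], [0.665, -0.747, 0.0], [0.0, -0.0, -1.0]]
wrist_force: [0.5, 0.8, -0.2]
width: 0.044
finger_force: 0.0
```

Request:
{"method": "apply_moves", "body": {
  "commands": [
    [0,0,0,-0.05,0],
    [0,0,0,-0.05,0],
    [0,0,0,-0.05,0],
    [0,0,0,-0.05,0],
    [0,0,0,-0.05,0],
    [-0.9,0,0,0,0],
    [-0.9,0,0,0,0],
    [-0.9,0,0,0,0],
    [0,0,0,0,0]
  ]
}}

```text
time_s: 64.97
tcp_pos: [0.5123, -0.1679, 0.1942]
tcp_rot: [[0.065, 0.998, 0.0], [0.998, -0.065, -0.0], [-0.0, 0.0, -1.0]]
wrist_force: [-0.0, 0.0, -0.6]
width: 0.0437
finger_force: 0.0
```

```bash
python3 - <<'E'
from h import *
s=st(); m,p,d=grab('wrist','w14'); P=hmap(m,d)
u,v=world2pix(m,[[.516,-.0985,.076]])[0].astype(int); print(u,v)
R=np.s_[v-50:v+50,u-50:u+50]
w=(P[R][...,2]>.07)&(P[R][...,2]<.085); q=P[R][w]
print('wing',[np.round(x,1) for x in cv2.minAreaRect((q[:,:2]*1000).astype(np.float32))],len(q),q.mean(0))
E
```

```text
t 64.97 tcp [ 0.5123 -0.1679  0.1942] x [0.065 0.998 0.   ] [ 0.998 -0.065 -0.   ] w 0.0437 F [-0.   0.  -0.6] q6 -0.47
319 134
wing [array([516.3, -98.8]), array([10.1, 59. ]), np.float64(3.2)] 1190 [ 0.51624846 -0.09796557  0.07429342]
```

Request:
{"method": "apply_moves", "body": {
  "commands": [
    [0,0,0,-0.038,0],
    [0.92,0.1,0,0,0],
    [0.92,0.1,0,0,0],
    [0.91,0.11,0.5,0,0],
    [0,0,1,0,0],
    [0,0,1,0,0],
    [0,0,1,0,0],
    [0,0,1,0,-0.2],
    [0,0,0.8,0,-0.3],
    [0,0,0.45,0,-0.3],
    [0,0,0,0,-0.3],
    [0,0,0,0,-0.95],
    [0,0,0,0,-0.95],
    [0,0,0,0,-0.95],
    [0,0,0,0,-0.95]
  ]
}}

```text
time_s: 66.9
tcp_pos: [0.5158, -0.098, 0.0512]
tcp_rot: [[-0.056, 0.998, -0.001], [0.998, 0.056, -0.0], [-0.0, -0.001, -1.0]]
wrist_force: [-5.6, 0.4, 6.6]
width: 0.0098
finger_force: 50.0
```

Request:
{"method": "apply_moves", "body": {
  "commands": [
    [0,0,0,0.05,-0.95],
    [0,0,0,0.05,-0.95],
    [0,0,0,0.05,-0.95],
    [0,0,0,0.05,-0.95],
    [0,0,0,0.05,-0.95],
    [0,0,0,0.05,-0.95],
    [0,0,0,0.05,-0.95],
    [0,0,0,0.05,-0.95],
    [0,0,0,0.05,-0.95],
    [0,0,0,0.05,-0.95],
    [0,0,0,0.05,-0.95],
    [0,0,0,0.05,-0.95],
    [0,0,0,0.05,-0.95],
    [0,0,0,0.05,-0.95],
    [0,0,0,0,-0.95]
  ]
}}

```text
time_s: 68.78
tcp_pos: [0.5172, -0.1003, 0.0513]
tcp_rot: [[0.84, -0.543, 0.002], [-0.543, -0.84, -0.004], [0.004, 0.002, -1.0]]
wrist_force: [0.5, -8.8, -1.9]
width: 0.0099
finger_force: 50.0
```

```bash
python3 - <<'E'
from h import *
s=st(); print(np.round(s['wrist_torque'],2), np.round(s['q'],2)); m,p,d=grab('top','top8')
c=p[225:325,195:385]
cv2.imwrite('pics/c8.png',cv2.resize(c,None,fx=4,fy=4)[:,:,::-1])
E
```

```text
t 68.78 tcp [ 0.5172 -0.1003  0.0513] x [ 0.84  -0.543  0.002] [-0.543 -0.84  -0.004] w 0.0099 F [ 0.5 -8.8 -1.9] q6 1.73
[-1.44  0.32  0.22] [-0.42  0.33  1.86 -0.    0.95  1.73]
```

View pics/c8.png

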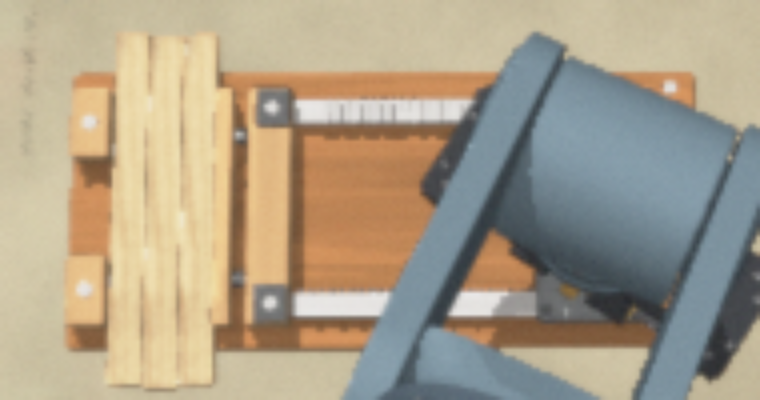

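All three battens are together and nearly pressed (jaw about 106 mm). A last 20° or so.

Request:
{"method": "apply_moves", "body": {
  "commands": [
    [0,0,0,0.04,-0.95],
    [0,0,0,0.04,-0.95],
    [0,0,0,0.035,-0.95],
    [0,0,0,0,-0.95],
    [0,0,0,0,-0.95]
  ]
}}

```text
time_s: 69.45
tcp_pos: [0.5168, -0.1007, 0.0513]
tcp_rot: [[0.595, -0.803, 0.001], [-0.803, -0.595, -0.005], [0.005, 0.002, -1.0]]
wrist_force: [-2.6, -10.9, -1.5]
width: 0.0102
finger_force: 50.0
```

Request:
{"method": "apply_moves", "body": {
  "commands": [
    [0,0,0,0,-0.2],
    [0,0,0,0,-0.2],
    [0,0,0,0,-0.1],
    [0,0,-0.8,0,0],
    [0,0,-1,0,0],
    [0,0,-1,0,0],
    [0,0,-1,0,0],
    [0,0,-1,-0.05,0],
    [0,0,-1,-0.05,0],
    [0,0,0,-0.05,0],
    [0,0,0,-0.05,0],
    [0,0,0,-0.05,0],
    [0,0,0,-0.05,0],
    [0,0,0,-0.05,0],
    [0,0,0,-0.05,0],
    [0,0,0,-0.05,0],
    [0,0,0,-0.05,0],
    [0,0,0,-0.05,0],
    [0,0,0,-0.05,0],
    [0,0,0,-0.05,0]
  ]
}}

```text
time_s: 71.95
tcp_pos: [0.5162, -0.0974, 0.1955]
tcp_rot: [[0.441, 0.898, -0.0], [0.898, -0.441, 0.0], [0.0, -0.0, -1.0]]
wrist_force: [-0.3, -0.3, -0.1]
width: 0.0441
finger_force: 0.0
```

Request:
{"method": "apply_moves", "body": {
  "commands": [
    [0,0,0,-0.048,0],
    [0,0,0,-0.048,0],
    [0,0,0,-0.049,0],
    [0.9,0.1,0,0,0],
    [0.9,0.1,0,0,0],
    [0.9,0.1,0,0,0],
    [0.9,0.1,0,0,0],
    [0.9,0.1,0,0,0],
    [0,0,0,0,0]
  ]
}}

```text
time_s: 73.08
tcp_pos: [0.5294, 0.0161, 0.1954]
tcp_rot: [[0.004, 1.0, -0.0], [1.0, -0.004, 0.0], [0.0, -0.0, -1.0]]
wrist_force: [0.3, 0.1, -0.2]
width: 0.044
finger_force: 0.0
```

```bash
python3 - <<'E'
from h import *
s=st(); m,p,d=grab('wrist','w15'); P=hmap(m,d)
for r in battens(m,p,d,.019,.029,.025): print(r)
for x in (.495,.545,.593):
  i=(abs(P[...,0]-x)<.008)&(P[...,2]>.028)&(P[...,2]<.045)&(P[...,1]>.0)&(P[...,1]<.215)
  y=np.sort(P[i][:,1]); c=np.split(y,np.nonzero(np.diff(y)>.003)[0]+1); print(x,[(round(a[0],4),round(a[-1],4)) for a in c if len(a)>20])
E
```

```text
t 73.08 tcp [0.5294 0.0161 0.1954] x [ 0.004  1.    -0.   ] [ 1.    -0.004  0.   ] w 0.044 F [ 0.3  0.1 -0.2] q6 -0.19
(array([545.4, 172.8]), array([ 19.6, 205.6]), np.float32(0.2), [211, 9, 259, 29, 6409])
(array([543.1, 152.3]), array([ 19.4, 205.7]), np.float32(0.3), [210, 37, 255, 28, 6372])
(array([544.7, 131.7]), array([ 19.4, 205.7]), np.float32(0.2), [214, 64, 252, 27, 6143])
0.495 [(np.float64(0.0806), np.float64(0.1209)), (np.float64(0.1826), np.float64(0.1874))]
0.545 [(np.float64(0.0812), np.float64(0.1067)), (np.float64(0.1113), np.float64(0.1214))]
0.593 [(np.float64(0.0812), np.float64(0.1076)), (np.float64(0.1107), np.float64(0.1223)), (np.float64(0.183), np.float64(0.1876))]
```

Request:
{"method": "apply_moves", "body": {
  "commands": [
    [0.95,0,0,0,0],
    [0.95,0,0,0,0],
    [0.95,0,0,0,0],
    [0.95,0,0,0,0],
    [0.95,0,0,0,0],
    [0.95,0,0,0,0],
    [0.95,0,0,0,0],
    [0.95,0,-0.5,0,0],
    [0.95,-0.5,-0.5,0,0],
    [0,0,0,0,0]
  ]
}}

```text
time_s: 74.38
tcp_pos: [0.5187, 0.2291, 0.2215]
tcp_rot: [[0.005, 1.0, 0.002], [1.0, -0.005, 0.0], [0.0, 0.002, -1.0]]
wrist_force: [-0.0, -0.1, 1.0]
width: 0.0443
finger_force: 0.0
```

```bash
python3 - <<'E'
from h import *
s=st(); m,p,d=grab('wrist','w16'); 
for r in battens(m,p,d,.027,.040,.034): print(r)
m,p,d=grab('top','top9')
cv2.imwrite('pics/fin.png',np.hstack([load('w15')[1][:300,100:500],p[200:350,140:340].repeat(2,0).repeat(2,1)])[:,:,::-1])
E
```

```text
t 74.38 tcp [0.5187 0.2291 0.2215] x [0.005 1.    0.002] [ 1.    -0.005  0.   ] w 0.0443 F [-0.  -0.1  1. ] q6 0.21
(array([539.7, 320.1]), array([ 19.5, 205.1]), np.float32(177.2), [227, 93, 234, 34, 5219])
(array([594. , 196.6]), array([21.1, 39. ]), np.float32(179.2), [379, 234, 42, 22, 772])
(array([496.8, 196.4]), array([21. , 38.5]), np.float32(178.2), [278, 235, 41, 22, 790])
(array([522.9, 118.1]), array([ 8. , 92.7]), np.float32(179.7), [280, 315, 92, 8, 670])
(array([526.2, 100.7]), array([15.4, 96.3]), np.float32(179.6), [282, 327, 94, 14, 1041])
```

View pics/fin.png

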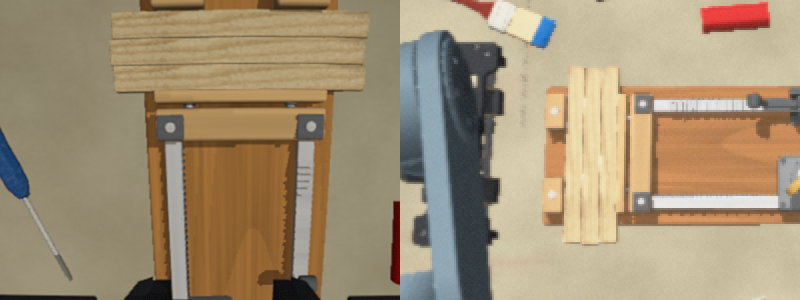

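The three battens are clamped together, spanning rows 12–90 of the left half, with the pad pressed in about 9 mm. But the sanded batten has been knocked: it is now at (0.540,0.320), about 38 mm off centre, so I'll put it back.

Request:
{"method": "apply_moves", "body": {
  "commands": [
    [0,0,0,-0.0484,0],
    [0,0,0,-0.0484,0],
    [0,0,0,-0.0484,0],
    [0,0,0,-0.0484,0],
    [0,0,0,-0.0484,0],
    [0,0,0,-0.0484,0],
    [0,0,0,-0.0484,0],
    [0,0,0,-0.0484,0],
    [0,0,0,-0.0484,0],
    [0,0,0,-0.0484,0],
    [-0.54,0.92,0,0,0],
    [-0.54,0.92,0,0,0],
    [-0.54,0.92,0,0,0],
    [-0.54,0.92,0,0,0],
    [0,0,0,0,0]
  ]
}}

```text
time_s: 76.35
tcp_pos: [0.5783, 0.3167, 0.2193]
tcp_rot: [[-0.998, 0.057, -0.001], [0.057, 0.998, -0.001], [0.001, -0.001, -1.0]]
wrist_force: [-0.2, 0.9, 0.1]
width: 0.044
finger_force: 0.0
```

```bash
python3 - <<'E'
from h import *
s=st(); m,p,d=grab('wrist','w17'); 
for r in battens(m,p,d,.027,.040,.034): print(r)
m,p,d=grab('side','s17')
E
```

```text
t 76.35 tcp [0.5783 0.3167 0.2193] x [-0.998  0.057 -0.001] [ 0.057  0.998 -0.001] w 0.044 F [-0.2  0.9  0.1] q6 -1.19
(array([539.2, 319.8]), array([ 20.2, 205.2]), np.float32(177.2), [309, 45, 25, 231, 5034])
(array([496.3, 195.9]), array([22.5, 40.1]), np.float32(0.3), [164, 105, 31, 48, 1057])
(array([545.1, 118.4]), array([  9.3, 137.4]), np.float32(0.3), [89, 113, 38, 146, 1331])
(array([545.1,  96.3]), array([ 25.1, 136. ]), np.float32(0.4), [64, 115, 49, 144, 2575])
(array([593.3, 196.8]), array([22.1, 39.6]), np.float32(0.6), [181, 214, 30, 41, 845])
```

Request:
{"method": "apply_moves", "body": {
  "commands": [
    [0,0.05,1,0,0],
    [0,0,1,0,0],
    [0,0,1,0,0],
    [0,0,1,0,0],
    [0,0,1,0,0],
    [0,0,1,0,0],
    [0,0,1,0,0],
    [0,0,0.5,0,0],
    [0,0,0.15,0,0],
    [0,0,0,0,0],
    [0,0,0,0,-0.8],
    [0,0,0,0,-0.8],
    [0,0,0,0,-0.8],
    [0,0,0,0,-0.8]
  ],
  "grip_force": 30
}}

```text
time_s: 78.2
tcp_pos: [0.578, 0.3187, 0.0299]
tcp_rot: [[-0.998, 0.057, 0.001], [0.057, 0.998, 0.0], [-0.001, 0.0, -1.0]]
wrist_force: [0.8, -0.4, 3.7]
width: 0.0196
finger_force: 30.0
```

Request:
{"method": "apply_moves", "body": {
  "commands": [
    [0,0,-0.5,0,-0.8],
    [0,0,-0.5,0,-0.8],
    [-0.5,0.1,0,0,-0.8],
    [-0.5,0.12,0,0,-0.8],
    [-0.55,0.12,0,0.006,-0.8],
    [0,0,0,0,-0.8],
    [0,0,0.5,0,-0.8],
    [0,0,0.45,0,-0.8],
    [0,0,0,0,-0.8]
  ]
}}

```text
time_s: 79.32
tcp_pos: [0.6161, 0.3247, 0.0294]
tcp_rot: [[-0.997, 0.075, -0.001], [0.075, 0.997, -0.0], [0.001, -0.001, -1.0]]
wrist_force: [-0.0, 0.5, -0.9]
width: 0.0199
finger_force: 30.0
```

Release gently, rise and look from the cramp side.

Request:
{"method": "apply_moves", "body": {
  "commands": [
    [0,0,0.03,0,-0.8],
    [0,0,0,0,-0.3],
    [0,0,0,0,-0.2],
    [0,0,0,0,0],
    [0,0,0,0,0],
    [0,0,-0.6,0,0],
    [0,0,-1,0,0],
    [0,0,-1,0,0],
    [0,0,-1,0,0],
    [0,0,-1,0,0],
    [0,0,-1,0,0],
    [0,0,-1,0,0],
    [0.9,0,-0.8,0,0],
    [0.9,0,0,0,0],
    [0,0,0,0,0]
  ]
}}

```text
time_s: 81.2
tcp_pos: [0.5713, 0.3287, 0.2165]
tcp_rot: [[-0.997, 0.075, 0.001], [0.075, 0.997, 0.001], [-0.001, 0.001, -1.0]]
wrist_force: [1.1, 0.1, -0.4]
width: 0.044
finger_force: 0.0
```

```bash
python3 - <<'E'
from h import *
s=st(); m,p,d=grab('wrist','w18'); 
for r in battens(m,p,d,.027,.040,.034): print(r)
for r in battens(m,p,d,.019,.0275,.025): print('bed',r)
E
```

```text
t 81.2 tcp [0.5713 0.3287 0.2165] x [-0.997  0.075  0.001] [0.075 0.997 0.001] w 0.044 F [ 1.1  0.1 -0.4] q6 -1.15
(array([577.7, 328.3]), array([ 20.1, 205. ]), np.float32(175.8), [309, 101, 24, 218, 4770])
(array([495.9, 196. ]), array([22.7, 40.5]), np.float32(0.5), [150, 116, 31, 48, 1049])
(array([544.9, 118.5]), array([  9.4, 137. ]), np.float32(0.4), [75, 126, 41, 144, 1319])
(array([545.1,  96.3]), array([ 25.4, 136.7]), np.float32(0.4), [51, 128, 52, 143, 2542])
(array([592.9, 196.7]), array([22.6, 40.8]), np.float32(0.4), [169, 224, 30, 41, 862])
bed (array([543.7, 153.7]), array([ 61.1, 208.1]), np.float32(0.3), [82, 79, 104, 216, 12712])
```

The sanded batten is now at (0.578,0.328), square and centred, and the cramp is unchanged and holding. Handing in.

```bash
python3 -c "
from station import finish_job
print(finish_job())"
```

```text
the job is handed in; nothing more can be done
None
```

Job handed in after about 81 s of robot time: the sanded batten lies square and centred across the cream bearers (put back once after being knocked aside), and the three rough battens are clamped between the jaws with the pawl on and the pad pressed in about 9 mm, holding with the key let go.

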